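Rock jammed clamp pegs out of a gluing jig and box them

TASK

Put the clamp pegs of the gluing jig away in the wooden box: lift the box's lid open until it rests on its stop, put every peg in the box, then shut the lid fully. The pegs still standing in the jig are jammed, so rock each one hard over toward the front and the back of the jig to push its dark cheeks aside before you pull it straight up; another peg lies loose on the bench. Do not disturb the other things on the bench.

Things in the scene. Friction and masses are not known exactly. Their poses are not given: they have to be found in the camera images.
- jig: pale wooden gluing jig screwed to the bench, 80 (x) x 220 (y) x 46 mm high, origin under its centre. Three slots open at the top, at y = -70 (slot 1), 0 (2) and +70 mm (3), each 24 mm wide in y, 53 long in x, floor 6 mm above the bench. A peg stands with its foot in a pocket 27 mm long in x, under the slot's two cheeks. A slot may be empty.
- cheek_1_near (a joint): stiff dark cheek at the -x side of slot 1, from 24 to 46.5 mm above the bench: 0 to 0.0065 m = how far it is pushed back to the jig's -x. It takes about 8 N and stays where pushed. At 0 its face is 8 mm from the slot's middle, over the peg's foot: the peg lifts 6 mm and jams. The foot passes when both are pushed back over 4 mm (9 mm together).
- cheek_1_far (a joint): stiff dark cheek at the +x side of slot 1, from 24 to 46.5 mm above the bench: 0 to 0.0065 m = how far it is pushed back to the jig's +x. It takes about 8 N and stays where pushed. At 0 its face is 8 mm from the slot's middle, over the peg's foot: the peg lifts 6 mm and jams. The foot passes when both are pushed back over 4 mm (9 mm together).
- cheek_2_near (a joint): stiff dark cheek at the -x side of slot 2, from 24 to 46.5 mm above the bench: 0 to 0.0065 m = how far it is pushed back to the jig's -x. It takes about 8 N and stays where pushed. At 0 its face is 8 mm from the slot's middle, over the peg's foot: the peg lifts 6 mm and jams. The foot passes when both are pushed back over 4 mm (9 mm together).
- cheek_2_far (a joint): stiff dark cheek at the +x side of slot 2, from 24 to 46.5 mm above the bench: 0 to 0.0065 m = how far it is pushed back to the jig's +x. It takes about 8 N and stays where pushed. At 0 its face is 8 mm from the slot's middle, over the peg's foot: the peg lifts 6 mm and jams. The foot passes when both are pushed back over 4 mm (9 mm together).
- cheek_3_near (a joint): stiff dark cheek at the -x side of slot 3, from 24 to 46.5 mm above the bench: 0 to 0.0065 m = how far it is pushed back to the jig's -x. It takes about 8 N and stays where pushed. At 0 its face is 8 mm from the slot's middle, over the peg's foot: the peg lifts 6 mm and jams. The foot passes when both are pushed back over 4 mm (9 mm together).
- cheek_3_far (a joint): stiff dark cheek at the +x side of slot 3, from 24 to 46.5 mm above the bench: 0 to 0.0065 m = how far it is pushed back to the jig's +x. It takes about 8 N and stays where pushed. At 0 its face is 8 mm from the slot's middle, over the peg's foot: the peg lifts 6 mm and jams. The foot passes when both are pushed back over 4 mm (9 mm together).
- peg_1: wooden clamp peg, 85 mm, 60 g, jammed upright in slot 1, axes as the jig's (None: absent). Origin: centre of the foot's underside, z toward the head. Foot 24 (x) x 20 mm, z 0-12; shank 14 x 16, z 12-57; head 24 x 20, z 57-85. Freed by leaning it about its foot by 0.2 rad along the jig's x, one way then the other: the shank pushes the cheeks back (about 5 N at the head).
- peg_1_mid (a point): middle of peg_1, 42.5 mm above its foot's underside
- peg_2: wooden clamp peg, 85 mm, 60 g, jammed upright in slot 2, axes as the jig's (None: absent). Origin: centre of the foot's underside, z toward the head. Foot 24 (x) x 20 mm, z 0-12; shank 14 x 16, z 12-57; head 24 x 20, z 57-85. Freed by leaning it about its foot by 0.2 rad along the jig's x, one way then the other: the shank pushes the cheeks back (about 5 N at the head).
- peg_2_mid (a point): middle of peg_2, 42.5 mm above its foot's underside
- peg_3: wooden clamp peg, 85 mm, 60 g, jammed upright in slot 3, axes as the jig's (None: absent). Origin: centre of the foot's underside, z toward the head. Foot 24 (x) x 20 mm, z 0-12; shank 14 x 16, z 12-57; head 24 x 20, z 57-85. Freed by leaning it about its foot by 0.2 rad along the jig's x, one way then the other: the shank pushes the cheeks back (about 5 N at the head).
- peg_3_mid (a point): middle of peg_3, 42.5 mm above its foot's underside
- peg_loose: wooden clamp peg, 85 mm, 60 g, lying loose on its 20 mm deep side. Origin: centre of the foot's underside, z toward the head. Foot 24 (x) x 20 mm, z 0-12; shank 14 x 16, z 12-57; head 24 x 20, z 57-85.
- peg_loose_mid (a point): middle of peg_loose, 42.5 mm above its foot's underside
- peg_box: wooden box screwed to the bench, 122 (x) x 182 (y) x 96 mm high without lid, walls and floor 6 mm, inside 110 x 170 x 90 mm deep. Origin under its centre; its front is its -x side, the lid's hinge is along its back (+x) rim.
- lid (a joint): the box's lid, 8 mm thick: angle in rad, 0 shut, 1.72 fully open against its stop (just past upright, where it rests by itself; below 1.57 it falls shut). Weighs 0.2 kg.
- lid_hinge (a point): middle of the lid's hinge line, which runs along the box's y axis, at the back rim 96.5 mm above the bench
- lid_tab (a point): the point to hold the lid by: in the middle of a brass tongue 24 mm wide (along the box's y) and 8 mm thick that stands 49 mm out from the lid's front edge in the lid's plane. The point is 28 mm out from that edge, 150 mm from the hinge line and 4 mm above it when shut. Moves with the lid; its x axis points along the lid toward the hinge.
- tuner_tin: round tin with a blue lid, 72 mm across, 28 mm high, origin under its centre; a bystander, not to be disturbed
- bridge_blank: black wooden bridge blank 30 x 160 x 10 mm, origin under its centre; a bystander, not to be disturbed
- dowel: pale square stick 16 x 130 x 12 mm, origin under its centre; a bystander, not to be disturbed
Mind the look-alikes: they are no part of the job. What is shaped like the peg_loose but blue or red is not meant. Leave any green look-alike of the peg_1 alone.

How it is judged (in metres and radians):
On the way, in this order (a step that is already met when the one before it is completed fails the run):
1. the lid is open and rests on its stop (value of joint lid above 1.66 rad and contact force between the fingers and lid below 0.1 N), for 0.3 s.
2. every peg is in the box, let go, the lid still open (x of peg_1_mid in the frame of peg_box between -0.056 and 0.056 m and y of peg_1_mid in the frame of peg_box between -0.086 and 0.086 m and z of peg_1_mid in the frame of peg_box between 0 and 0.09 m and x of peg_2_mid in the frame of peg_box between -0.056 and 0.056 m and y of peg_2_mid in the frame of peg_box between -0.086 and 0.086 m and z of peg_2_mid in the frame of peg_box between 0 and 0.09 m and x of peg_3_mid in the frame of peg_box between -0.056 and 0.056 m and y of peg_3_mid in the frame of peg_box between -0.086 and 0.086 m and z of peg_3_mid in the frame of peg_box between 0 and 0.09 m and x of peg_loose_mid in the frame of peg_box between -0.056 and 0.056 m and y of peg_loose_mid in the frame of peg_box between -0.086 and 0.086 m and z of peg_loose_mid in the frame of peg_box between 0 and 0.09 m and value of joint lid above 1.5 rad and contact force between the fingers and peg_1 below 0.1 N and contact force between the fingers and peg_2 below 0.1 N and contact force between the fingers and peg_3 below 0.1 N and contact force between the fingers and peg_loose below 0.1 N), for 0.3 s.
At the end, for the whole second after the job is handed in: every peg present (two or three from the jig and the loose one) has its middle inside the box and is at rest, and the lid is shut to within 0.04 rad (x of peg_1_mid in the frame of peg_box between -0.056 and 0.056 m and y of peg_1_mid in the frame of peg_box between -0.086 and 0.086 m and z of peg_1_mid in the frame of peg_box between 0 and 0.09 m and x of peg_2_mid in the frame of peg_box between -0.056 and 0.056 m and y of peg_2_mid in the frame of peg_box between -0.086 and 0.086 m and z of peg_2_mid in the frame of peg_box between 0 and 0.09 m and x of peg_3_mid in the frame of peg_box between -0.056 and 0.056 m and y of peg_3_mid in the frame of peg_box between -0.086 and 0.086 m and z of peg_3_mid in the frame of peg_box between 0 and 0.09 m and x of peg_loose_mid in the frame of peg_box between -0.056 and 0.056 m and y of peg_loose_mid in the frame of peg_box between -0.086 and 0.086 m and z of peg_loose_mid in the frame of peg_box between 0 and 0.09 m and value of joint lid below 0.04 rad and linear speed of each of peg_1, peg_2, peg_3, peg_loose below 0.03 m/s); the robot touches nothing.
It fails at once if the tuner tin is moved more than 3 cm (distance of tuner_tin from where it was at the start of the episode above 0.03 m).
It fails at once if the bridge blank is moved more than 3 cm (distance of bridge_blank from where it was at the start of the episode above 0.03 m).
It fails at once if the dowel is moved more than 3 cm (distance of dowel from where it was at the start of the episode above 0.03 m).
Of peg_1, peg_2, peg_3 only 2 to 3 are there at a start; the rules pass over those that are not, and their reading is None.
At some moment in a run one of peg_loose may be knocked a few centimetres aside while the robot is not near it.
Once in a run the grip may slacken for a moment while it holds something.
It also fails if it takes over 210 s, if anything falls off the work surface, if the arm or the gripper's body presses on something with over 40 N, if the wrist force passes 120 N, or if a joint passes its speed limit or range.

ROBOT

A 7-joint arm with a two-finger parallel gripper is mounted at the origin on a cart in front of the work surface, level with it; the furniture and walls round the work are solid. World frame = base frame: x ahead of the robot, y to its left, z up, the work surface at z = 0. Lengths are in m, angles in degrees, forces in N, time in s.
With the tool pointing down it reaches from about 0.425 to 0.875 m from the base axis. Payload 4.7 kg.
Tool frame: the origin (TCP) lies midway between the tips of the shut fingers; the grasp point (between the pads) lies 19 mm behind it; z points along the fingers, x is the direction in which the jaws open and shut, and the axes are right-handed (so a half turn about z gives the same grasp; the last joint's range is limited). The gripper opens to 87 mm and grips with 3 to 60 N. Pads are 19 mm wide; open, the fingers measure 117 mm over their backs; the gripper's body (75 mm by 190 mm) begins 51 mm behind the grasp point.
Start: joints at [-75.109, 18.392, -4.016, 83.108, 1.295, 78.541, -3.26], TCP at [0.158, 0.63, 0.223] pointing down, gripper open.
Joint ranges: [-163.93, 163.93], [-17.29, 119.83], [-79.2, 71.16], [3.27, 140.29], [-89.18, 269.18], [5.43, 117.66], [-154.24, 154.24]. Speed limits (degrees/s): [147.25, 147.25, 180, 180, 180, 180, 180].

INTERFACE

Orientations are given as [roll, pitch, yaw] about the fixed x, y, z axes, in that order (R = Rz(yaw) Ry(pitch) Rx(roll)).
In Python, from cell import telemetry, optics, env gives the robot as it stands.
- The arm moves only by the tool arm_command, never from a script. Its arguments are lists of equal length, an entry for each row: "translation": the shift along the tool's x, y, z in cm, a list of three; "twist": the turn about the tool's z in degrees. In form: {"translation": [[x, y, z], ...], "twist": [twist, ...]}. A call has 1 to 10 rows; each row shifts and turns the pose as measured when the row begins, along the tool's axes as they then stand; what a row does not reach is not made up. A row lasts 1/8 s, in which the tool goes at most 62.5 mm and 10.7 degrees, less where a joint would pass 70% of its speed; a pose out of reach is approached as far as the arm can. A call is refused whole if a number of a shift passes 6.25 or a number of a turn 10.7, either way. A call with a gripper value outside its range is refused whole. "grip" is the opening in per cent of the stroke, from 0 (shut) to 100 (fully open), set as the call begins (left out, the last holds). The fingers move at their own pace and stop on an object; "force" is the grip in N (left out, the last holds). Time passes only in rows, so rows that do not move let the fingers close. It gives the time, the measured TCP pose, the force and the opening at its end, in the units of the state.
- telemetry.get_obs(): the state, without advancing time (a new reading comes with each control period).
- optics.read_camera(name): name is "side" or "top" or "wrist"; returns a dict with "img" (480x640x3 uint8, blue, green, red), "fx", "fy", "cx", "cy" (pixels), "extrinsics" (4x4, takes a point from camera to world coordinates); the wrist camera has in their place "hand_eye" (4x4, takes a point from camera to tool coordinates, whose origin is the TCP and whose axes are the tool frame's). Camera axes: x right, y up, looking along -z (the intrinsics and any distortion apply to the point x, -y, -z); pixel columns grow to the right and rows downward; lengths in m; the calibration is good to about 2 mm. A picture is of the moment at which its call begins: read the wrist's pose just before it. There is no depth.
- env.sign_off(): hands the job in, once; it reports no verdict.
The state is a dict: "time_s": time; "qpos": joint angles; "joint_velocities": joint speeds; "effort": joint torques, N m; "tool_pos": TCP position; "tool_rot": TCP orientation; "force": force on the tool from outside, world axes, zero at the start; "wrist_torque": the same for the moment, N m; "grip_width": finger opening in m.
Only numpy, scipy, OpenCV 4.12 (cv2) and the standard library are available. Lean on these libraries where they do the work, as an engineer would, in place of code of your own. Each camera call takes 0.05 s, during which the arm holds its last target. There are 200 camera calls.

## Working session

There is one attempt and no reset: what is moved stays moved. The work goes in short steps, Python scripts to look and compute and a tool call to move; the robot and the scene stay as the last step left them, time stands still between calls to the robot, and variables do not carry over. Pictures are saved under pics/ and viewed, about 12 in all and at most 16, crops included, and the job is handed in when it is done.

Besides the shell and the picture viewer there is one more tool, called after "Emit:" as a command line: name --pt "numbers of a row" for each row, then --argument value for the rest. arm_command: Moves the arm, as the interface text tells. Its arguments: {"type":"object","properties":{"translation":{"type":"array","items":{"type":"array","items":{"type":"number"}}},"twist":{"type":"array","items":{"type":"number"}},"grip":{"type":"number"},"force":{"type":"number"}},"required":["translation","twist"]}

```bash
mkdir -p pics; ls; cat > h.py <<'E'
import numpy as np, cv2
from cell import telemetry, optics, env
from scipy.spatial.transform import Rotation as R
def T_tool():
    o=telemetry.get_obs(); T=np.eye(4); T[:3,:3]=R.from_euler('xyz',o['tool_rot'],degrees=True).as_matrix(); T[:3,3]=o['tool_pos']; return T
def cam(n):
    T=T_tool(); c=optics.read_camera(n)
    c['E']=np.array(c['extrinsics']) if 'extrinsics' in c else T@np.array(c['hand_eye'])
    return c
def ray(c,u,v):
    d=c['E'][:3,:3]@np.array([(u-c['cx'])/c['fx'],-(v-c['cy'])/c['fy'],-1]); return c['E'][:3,3],d
def onz(c,u,v,z):
    o,d=ray(c,u,v); return o+d*(z-o[2])/d[2]
def proj(c,p):
    q=np.linalg.inv(c['E'])@np.append(p,1); return np.array([c['cx']-c['fx']*q[0]/q[2], c['cy']+c['fy']*q[1]/q[2]])
E
python3 - <<'E'
from h import *
print(telemetry.get_obs())
for n in ['top','side']:
    c=cam(n); cv2.imwrite(f'pics/{n}0.png',c['img']); print(n,{k:v for k,v in c.items() if k!='img'})
E
```

```text
pics
{'time_s': 0.0, 'qpos': array([-75.10856293,  18.44145492,  -4.01519136,  83.1747779 ,
         1.29445559,  78.54121667,  -3.26027813]), 'joint_velocities': array([ 0.0925387 , -0.0027675 , -0.05187656,  0.02833831, -0.05082655,
       -0.05197471, -0.02298005]), 'effort': array([ 3.17886761e-04, -4.91275370e+01, -4.03599562e-01, -3.12531137e+01,
       -6.39740028e-02,  4.36791277e-02,  1.74904685e-04]), 'tool_pos': array([0.15808325, 0.6299088 , 0.22143541]), 'tool_rot': array([1.79994677e+02, 1.12237019e-01, 7.59175952e+01]), 'force': array([-0.01771386, -0.43830771, -0.86165608]), 'wrist_torque': array([-0.04750727,  0.00715352,  0.01205575]), 'grip_width': 0.08678968731264745}
top {'fx': 443.17867806314047, 'fy': 443.17867806314047, 'cx': 311.60683419531586, 'cy': 228.6167878007066, 'extrinsics': array([[-1.15458843e-03,  9.96627074e-01, -8.20557219e-02,
         5.04580239e-01],
       [-9.99938961e-01, -2.48978894e-04,  1.10458945e-02,
        -3.98709299e-02],
       [ 1.09882073e-02,  8.20634668e-02,  9.96566529e-01,
         1.25440649e+00],
       [ 0.00000000e+00,  
[... 324 characters left out ...]
    [ 0.00000000e+00,  0.00000000e+00,  0.00000000e+00,
         1.00000000e+00]])}
side {'fx': 540.1839114677026, 'fy': 540.1839114677026, 'cx': 317.521914231971, 'cy': 244.70817020891863, 'extrinsics': array([[-0.94111716,  0.14306487, -0.30631834,  0.2407234 ],
       [-0.33783041, -0.43280568,  0.83579295,  0.87514753],
       [-0.01300371,  0.89006274,  0.45565252,  0.59120898],
       [ 0.        ,  0.        ,  0.        ,  1.        ]]), 'E': array([[-0.94111716,  0.14306487, -0.30631834,  0.2407234 ],
       [-0.33783041, -0.43280568,  0.83579295,  0.87514753],
       [-0.01300371,  0.89006274,  0.45565252,  0.59120898],
       [ 0.        ,  0.        ,  0.        ,  1.        ]])}
```

View pics/top0.png

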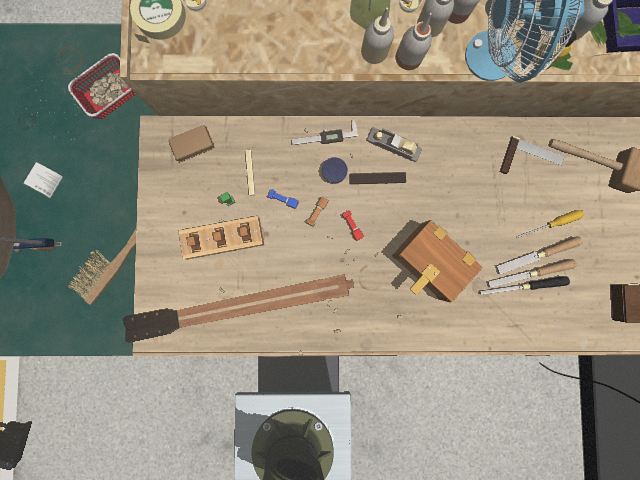

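View pics/side0.png

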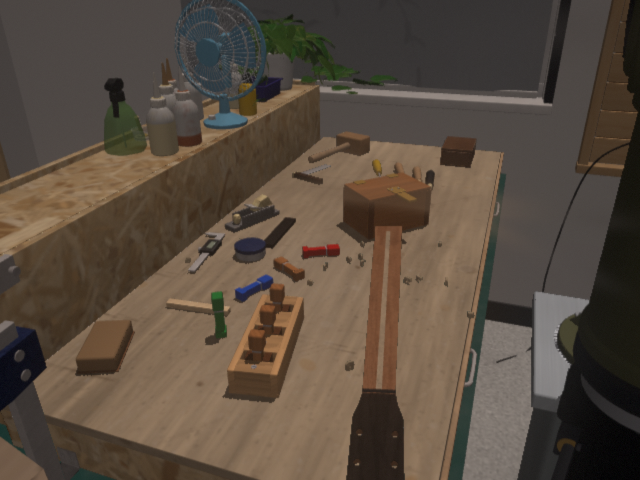

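Candidates for the loose peg in the top view: plain brown peg (317,211), which matches the description. Rejected: blue (283,198), red (352,225), green upright (227,198). The jig holds three upright pegs at (194,240), (219,237) and (244,233).

```bash
cat > meas.py <<'E'
from h import *
c=cam('top'); im=c['img']; hsv=cv2.cvtColor(im,cv2.COLOR_BGR2HSV)
out=im.copy()
def blob(x0,y0,x1,y1,lo,hi):
    m=np.zeros(im.shape[:2],np.uint8); m[y0:y1,x0:x1]=cv2.inRange(hsv,np.array(lo),np.array(hi))[y0:y1,x0:x1]
    cs,_=cv2.findContours(m,cv2.RETR_EXTERNAL,cv2.CHAIN_APPROX_NONE); k=max(cs,key=cv2.contourArea)
    cv2.drawContours(out,[k],-1,(255,255,0),1); return cv2.minAreaRect(k),k
for n,b,lo,hi,z in [('jig',(170,205,275,268),(5,75,120),(20,255,255),.046),('box',(385,210,490,310),(0,100,60),(15,255,255),.1045),('tab',(405,255,445,300),(16,100,120),(35,255,255),.1005),('loose',(298,190,335,232),(0,90,60),(14,255,255),.02)]:
    r,k=blob(*b,lo,hi); bp=cv2.boxPoints(r); W=np.array([onz(c,*p,z)[:2] for p in bp])
    print(n,'px',np.round(r[0]),'ctr',np.round(onz(c,*r[0],z),4),'sides',[round(float(np.linalg.norm(W[i]-W[i-1])),4) for i in (1,2)],'ang',[round(float(np.degrees(np.arctan2(*(W[i]-W[i-1])[::-1]))),1) for i in (1,2)])
cv2.imwrite('pics/m.png',cv2.resize(out[180:310,165:490],None,fx=2.4,fy=2.4,interpolation=cv2.INTER_CUBIC))
E
python3 meas.py
```

```text
jig px [221. 237.] ctr [0.5809 0.1947 0.046 ] sides [0.2255, 0.0826] ang [-79.3, -169.0]
box px [438. 262.] ctr [ 0.5134 -0.3804  0.1045] sides [0.136, 0.1899] ang [-42.3, -132.3]
tab px [424. 279.] ctr [ 0.4683 -0.343   0.1005] sides [0.0871, 0.0345] ang [-45.9, -135.5]
loose px [317. 211.] ctr [ 0.6556 -0.0686  0.02  ] sides [0.0847, 0.0236] ang [-31.2, -121.6]
```

View pics/m.png

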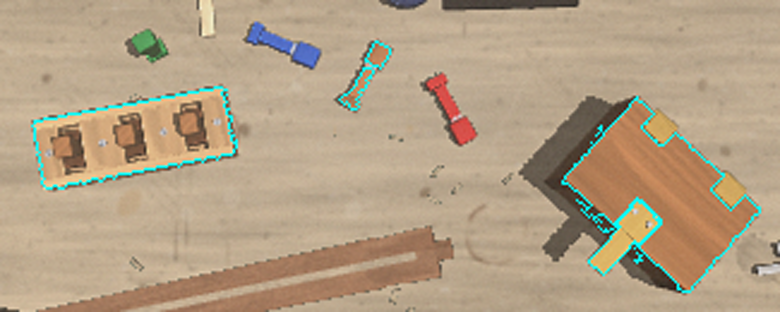

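```bash
python3 - <<'E'
from h import *
c=cam('top')
P=[onz(c,165+u/2.4,180+v/2.4,.1045)[:2] for u,v in [(638,97),(760,209),(686,292),(563,182)]]
tip=onz(c,165+598/2.4,180+268/2.4,.1005)
print(np.round(P,4),'ctr',np.mean(P,0))
for i in range(4):
    d=P[(i+1)%4]-P[i]; print(np.linalg.norm(d),np.degrees(np.arctan2(d[1],d[0])))
print('tip',tip)
c0=np.mean(P,0)
for yaw in (-42,-45,-48):
    a=np.radians(yaw); ex=np.array([np.cos(a),np.sin(a)]); print(yaw, 'tabpt', c0-ex*(.061+.028), 'tip',c0-ex*(.11))
c=cam('wrist'); print({k:c[k] for k in ('fx','cx','cy','hand_eye')})
E
```

```text
[[ 0.6207 -0.3645]
 [ 0.499  -0.494 ]
 [ 0.4102 -0.4113]
 [ 0.5283 -0.281 ]] ctr [ 0.51455157 -0.38768177]
0.17776730688228984 -133.22656557346698
0.1212960824430799 136.9984868996617
0.17585719206752806 47.82837980663369
0.12455633455232912 -42.11497226935454
tip [ 0.43573928 -0.31801022  0.1005    ]
-42 tabpt [ 0.44841168 -0.32812915] tip [ 0.43280564 -0.3140774 ]
-45 tabpt [ 0.45161907 -0.32474927] tip [ 0.43676982 -0.30990002]
-48 tabpt [ 0.45499895 -0.32154188] tip [ 0.4409472  -0.30593584]
{'fx': 390.298022854007, 'cx': 320.3739996874511, 'cy': 239.77816376268717, 'hand_eye': array([[ 9.99999590e-01,  3.49554051e-04,  8.35473464e-04,
         5.66880337e-04],
       [ 5.86680384e-04, -9.52810176e-01, -3.03566179e-01,
        -8.50146845e-02],
       [ 6.89934831e-04,  3.03566544e-01, -9.52809990e-01,
        -1.61670840e-01],
       [ 0.00000000e+00,  0.00000000e+00,  0.00000000e+00,
         1.00000000e+00]])}
```

```bash
cat > go.py <<'E'
import sys
from h import *
def go(x,y,z,yaw=None):
    T=T_tool(); o=telemetry.get_obs(); d=T[:3,:3].T@(np.array([x,y,z])-T[:3,3])*100
    tw=0 if yaw is None else -((yaw-o['tool_rot'][2]+90)%180-90)
    print('t',round(o['time_s'],2),'pos',np.round(o['tool_pos'],4),'rot',np.round(o['tool_rot'],1),'F',np.round(o['force'],1),'w',round(o['grip_width'],4),'q7',round(o['qpos'][6],1))
    print('shift cm',np.round(d,2),'n>=%d'%np.ceil(np.abs(d).max()/6.25),'twist',round(tw,1))
if __name__=='__main__': go(*map(float,sys.argv[1:]))
E
python3 go.py .5 .2 .25; python3 - <<'E'
import numpy as np
a=np.radians(75.9);X=np.array([np.cos(a),np.sin(a)]);Y=np.array([np.sin(a),-np.cos(a)])
d=np.array([.45-.5,-.33-.2]);print(d@X*100,d@Y*100)
E
```

```text
t 0.25 pos [0.1581 0.6302 0.2221] rot [180.    0.   75.9] F [-0.2 -0.3  0.1] w 0.0864 q7 -3.3
shift cm [-33.41  43.63  -2.76] n>=7 twist 0
-52.621291869021704 8.062235548235455
```

Emit:
arm_command --pt "-3.4 4.4 -0.3" --pt "-3.4 4.4 -0.3" --pt "-3.4 4.4 -0.3" --pt "-3.4 4.4 -0.3" --pt "-3.4 4.4 -0.3" --pt "-3.4 4.4 -0.3" --pt "-3.4 4.4 -0.3" --pt "-3.4 4.4 -0.3" --pt "-3.4 4.4 -0.3" --pt "-3.4 4.4 -0.3" --twist '[0, 0, 0, 0, 0, 0, 0, 0, 0, 0]'

```text
time_s: 1.5
tool_pos: [0.5098, 0.185, 0.2514]
tool_rot: [-180.0, -0.1, 76.6]
force: [0.7, 0.6, 0.0]
grip_width: 0.0872
```

Emit:
arm_command --pt "-5.2 0.8 0" --pt "-5.2 0.8 0" --pt "-5.2 0.8 0" --pt "-5.2 0.8 0" --pt "-5.2 0.8 0" --pt "-5.2 0.8 0" --pt "-5.2 0.8 0" --pt "-5.2 0.8 0" --pt "-5.2 0.8 0" --pt "-5.2 0.8 0" --twist '[0, 0, 0, 0, 0, 0, 0, 0, 0, 0]'

```text
time_s: 2.75
tool_pos: [0.4657, -0.3561, 0.2516]
tool_rot: [179.6, -0.3, 76.6]
force: [0.3, 0.1, -0.1]
grip_width: 0.0871
```

Emit:
arm_command --pt "0 0 0" --pt "0 0 0" --pt "0 0 0" --twist '[9.5, 9.5, 9.2]'

```text
time_s: 3.12
tool_pos: [0.4619, -0.3628, 0.2513]
tool_rot: [179.8, -0.2, 46.9]
force: [0.5, 0.9, 0.7]
grip_width: 0.0871
```

```bash
python3 go.py .449 -.329 .25 47.7
```

```text
t 3.12 pos [ 0.4619 -0.3628  0.2513] rot [179.8  -0.2  46.9] F [0.5 0.9 0.7] w 0.0871 q7 92.4
shift cm [ 1.59 -3.25  0.12] n>=1 twist -0.8
```

Emit:
arm_command --pt "1.6 -3.2 0.1" --pt "0 0 0" --pt "0 0 0" --twist '[-0.8, 0, 0]'

```text
time_s: 3.5
tool_pos: [0.4493, -0.329, 0.2497]
tool_rot: [179.8, -0.1, 47.6]
force: [0.4, -0.1, 0.2]
grip_width: 0.0871
```

```bash
python3 go.py .449 -.329 .25 47.7; python3 - <<'E'
from h import *
c=cam('wrist'); im=c['img']; cv2.imwrite('pics/w1.png',im)
hsv=cv2.cvtColor(im,cv2.COLOR_BGR2HSV)
m=cv2.inRange(hsv,np.array((18,110,110)),np.array((32,255,255)))
cs,_=cv2.findContours(m,cv2.RETR_EXTERNAL,cv2.CHAIN_APPROX_NONE)
for k in sorted(cs,key=cv2.contourArea)[-3:]:
    bp=cv2.boxPoints(cv2.minAreaRect(k)); print(np.round(bp),np.round([onz(c,*p,.1045)for p in bp],4))
print('tool proj',proj(c,np.array([.449,-.329,.1045])))
E
```

```text
t 3.5 pos [ 0.4493 -0.329   0.2497] rot [ 1.798e+02 -1.000e-01  4.760e+01] F [ 0.4 -0.1  0.2] w 0.0871 q7 87.6
shift cm [-0.02 -0.02 -0.03] n>=1 twist -0.1
[[540. 362.]
 [543. 362.]
 [544. 373.]
 [541. 373.]] [[ 0.6829 -0.2684  0.1045]
 [ 0.6843 -0.2664  0.1045]
 [ 0.6953 -0.2722  0.1045]
 [ 0.6939 -0.2742  0.1045]]
[[ 95. 358.]
 [102. 358.]
 [102. 381.]
 [ 95. 381.]] [[ 0.4041 -0.5667  0.1045]
 [ 0.4084 -0.562   0.1045]
 [ 0.424  -0.5821  0.1045]
 [ 0.4196 -0.5869  0.1045]]
[[302. 196.]
 [342. 196.]
 [342. 296.]
 [302. 296.]] [[ 0.4222 -0.3241  0.1045]
 [ 0.4437 -0.3006  0.1045]
 [ 0.5096 -0.3587  0.1045]
 [ 0.4862 -0.3842  0.1045]]
tool proj [320.10297736 223.91148172]
```

View pics/w1.png

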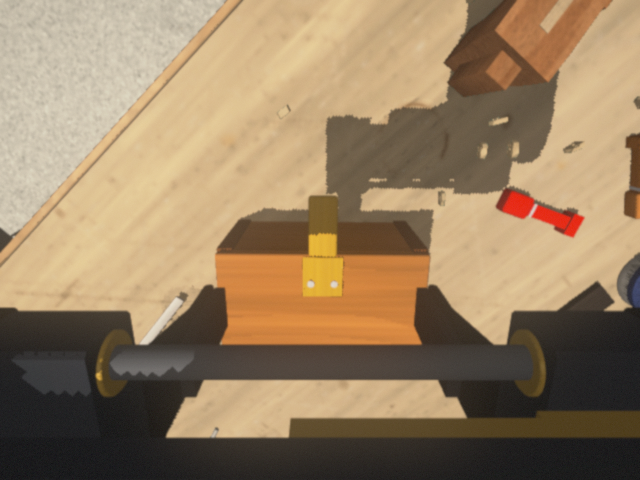

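Close view: tongue centre at col 322, its tip at row 196, lid front edge at row 253 and horizontal. The yaw is aligned.

```bash
python3 - <<'E'
from h import *
c=cam('wrist')
a=onz(c,217,253,.1045);b=onz(c,428,253,.1045);t=onz(c,322.5,196,.1045)
d=b-a;print(a,b,np.linalg.norm(d),np.degrees(np.arctan2(d[1],d[0])))
m=(a+b)/2;e=d/np.linalg.norm(d);ex=np.array([e[1],-e[0],0]) # box x
print('edge mid',m,'tip dist',(m-t)@ex,'lateral',(t-m)@e,'tab',m-ex*.028)
E
python3 go.py .449 -.329 .0815
```

```text
[ 0.40949324 -0.40940242  0.1045    ] [ 0.52829923 -0.27944261  0.1045    ] 0.17608070932992992 47.56722781135646
edge mid [ 0.46889624 -0.34442252  0.1045    ] tip dist 0.04824011467500958 lateral -0.00013413227866755054 tab [ 0.44823029 -0.32553023  0.1045    ]
t 3.6 pos [ 0.4492 -0.3292  0.2496] rot [ 1.798e+02 -1.000e-01  4.760e+01] F [-0.1  0.5 -0.3] w 0.0866 q7 87.6
shift cm [-0.03 -0.09 16.81] n>=3 twist 0
```

Emit:
arm_command --pt "0.2 -0.3 4" --pt "0 0 4" --pt "0 0 4" --pt "0 0 3" --pt "0 0 1.7" --pt "0 0 0" --twist '[0, 0, 0, 0, 0, 0]' --grip 60

```text
time_s: 4.35
tool_pos: [0.4506, -0.3317, 0.0793]
tool_rot: [179.5, 0.0, 47.3]
force: [-0.2, -0.2, -0.1]
grip_width: 0.0526
```

Emit:
arm_command --pt "0 0 0" --pt "0 0 0" --pt "0 0 0" --pt "0 0 0" --pt "0 0 0" --pt "0 0 0" --twist '[0, 0, 0, 0, 0, 0]' --grip 0 --force 15

```text
time_s: 5.1
tool_pos: [0.4548, -0.3311, 0.0831]
tool_rot: [179.1, -0.3, 47.4]
force: [1.1, -0.4, -1.0]
grip_width: 0.0238
```

```bash
python3 go.py .4482 -.3255 .0815; python3 - <<'E'
import numpy as np
th=np.linspace(0,1.74,21);x=-150*np.cos(th)+4*np.sin(th);z=150*np.sin(th)+4*np.cos(th)
for t,a,b in zip(th[1:],np.diff(x),np.diff(z)):print(round(t,2),'y %.2f z %.2f'%(a/10,-b/10))
E
```

```text
t 5.1 pos [ 0.4548 -0.3311  0.0831] rot [179.1  -0.3  47.4] F [ 1.1 -0.4 -1. ] w 0.0238 q7 95.2
shift cm [-0.04 -0.87  0.15] n>=1 twist 0
0.09 y 0.09 z -1.30
0.17 y 0.20 z -1.29
0.26 y 0.32 z -1.27
0.35 y 0.42 z -1.23
0.43 y 0.53 z -1.19
0.52 y 0.63 z -1.14
0.61 y 0.73 z -1.08
0.7 y 0.82 z -1.02
0.78 y 0.90 z -0.94
0.87 y 0.98 z -0.86
0.96 y 1.05 z -0.77
1.04 y 1.12 z -0.68
1.13 y 1.17 z -0.58
1.22 y 1.22 z -0.47
1.3 y 1.25 z -0.36
1.39 y 1.28 z -0.25
1.48 y 1.30 z -0.14
1.57 y 1.30 z -0.03
1.65 y 1.30 z 0.09
1.74 y 1.29 z 0.20
```

Emit:
arm_command --pt "0 0.1 -1.25" --pt "0 0.2 -1.25" --pt "0 0.3 -1.2" --pt "0 0.4 -1.15" --pt "0 0.5 -1.1" --twist '[0, 0, 0, 0, 0]'

```text
time_s: 5.72
tool_pos: [0.4669, -0.3424, 0.1475]
tool_rot: [178.9, -0.3, 47.4]
force: [4.5, -2.4, -4.8]
grip_width: 0.0238
```

```bash
cat > arc.py <<'E'
from h import *
T=T_tool(); o=telemetry.get_obs()
ex=np.array([.738,-.675,0]);H=np.array([.4689,-.3444,.0965])+ex*.122
g=T[:3,3]+T[:3,2]*-.019; d=g-H
print(o['time_s'],'g x,lat,z mm',np.round([d@ex*1e3,np.cross(ex,d)[2]*1e3,d[2]*1e3],1),'r',np.linalg.norm([d@ex,d[2]])*1e3,'th',np.arctan2(d[2],-d@ex),'rot',np.round(o['tool_rot'],1),'F',np.round(o['force'],1),'w',o['grip_width'])
E
python3 arc.py
```

```text
5.725 g x,lat,z mm [-125.2    0.    70. ] r 143.46607754386082 th 0.5100649596117232 rot [178.9  -0.3  47.4] F [ 4.5 -2.4 -4.8] w 0.02381002422981478
```

Emit:
arm_command --pt "0 0.64 -1.04" --pt "0 0.73 -0.98" --pt "0 0.8 -0.92" --pt "0 0.88 -0.84" --pt "0 0.95 -0.77" --pt "0 1.0 -0.68" --twist '[0, 0, 0, 0, 0, 0]'

```text
time_s: 6.48
tool_pos: [0.5041, -0.3769, 0.2028]
tool_rot: [179.1, -0.3, 47.5]
force: [1.5, -0.7, -5.7]
grip_width: 0.0239
```

```bash
python3 arc.py
```

```text
6.475 g x,lat,z mm [-74.4  -0.3 125.3] r 145.7426302396096 th 1.0353066895330472 rot [179.1  -0.3  47.5] F [ 1.5 -0.7 -5.7] w 0.0238727608350803
```

Emit:
arm_command --pt "0 1.1 -0.58" --pt "0 1.15 -0.46" --pt "0 1.2 -0.36" --pt "0 1.23 -0.26" --pt "0 1.25 -0.16" --pt "0 1.26 -0.04" --pt "0 1.27 0.06" --twist '[0, 0, 0, 0, 0, 0, 0]'

```text
time_s: 7.35
tool_pos: [0.5656, -0.4339, 0.2235]
tool_rot: [-179.9, -0.2, 47.5]
force: [-0.4, 1.3, -0.3]
grip_width: 0.0238
```

```bash
python3 arc.py
```

```text
7.35 g x,lat,z mm [  9.8  -0.9 146. ] r 146.29883962644658 th 1.637829714514107 rot [-179.9   -0.2   47.5] F [-0.4  1.3 -0.3] w 0.02375923204491627
```

Emit:
arm_command --pt "0 1.0 0.1" --pt "0 0.7 0.1" --pt "0 0.3 0" --pt "0 0 0" --twist '[0, 0, 0, 0]'

```text
time_s: 7.85
tool_pos: [0.5789, -0.4462, 0.2214]
tool_rot: [-179.3, -0.2, 47.6]
force: [0.3, -0.1, -0.4]
grip_width: 0.0238
```

```bash
python3 arc.py
```

```text
7.85 g x,lat,z mm [ 28.1  -1.  143.9] r 146.61314336030742 th 1.7635391132636737 rot [-179.3   -0.2   47.6] F [ 0.3 -0.1 -0.4] w 0.02382619533558664
```

Emit:
arm_command --pt "0 0 0" --pt "0 0 0" --pt "0 0 0" --pt "0 0 0" --twist '[0, 0, 0, 0]' --grip 60

```text
time_s: 8.35
tool_pos: [0.5793, -0.4481, 0.2224]
tool_rot: [-179.6, -0.1, 47.5]
force: [0.5, 0.3, -0.1]
grip_width: 0.0503
```

Emit:
arm_command --pt "0 0 -3" --pt "0 0 -4" --pt "0 0 -4" --pt "0 0 0" --pt "0 0 0" --twist '[0, 0, 0, 0, 0]'

```text
time_s: 8.98
tool_pos: [0.5796, -0.4486, 0.3342]
tool_rot: [-179.5, -0.1, 47.5]
force: [0.5, 0.8, 0.2]
grip_width: 0.0521
```

```bash
python3 go.py .6556 -.0686 .33 60; python3 - <<'E'
from h import *
c=cam('top'); cv2.imwrite('pics/t2.png',cv2.resize(c['img'][120:330,170:490],None,fx=2.4,fy=2.4))
E
```

```text
t 8.97 pos [ 0.5796 -0.4486  0.3342] rot [-1.795e+02 -1.000e-01  4.750e+01] F [0.5 0.8 0.2] w 0.0521 q7 97.2
shift cm [ 33.16 -20.06   0.64] n>=6 twist -12.5
```

View pics/t2.png

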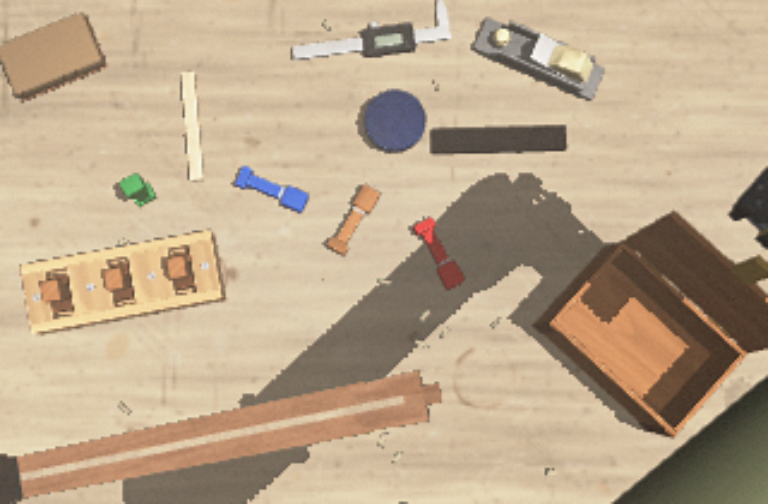

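Lid rests open. The loose peg is unmoved, from (340,248) to (368,192) in the crop. I'll go above it.

Emit:
arm_command --pt "4.1 -2.5 0" --pt "4.1 -2.5 0" --pt "4.1 -2.5 0" --pt "4.1 -2.5 0" --pt "4.1 -2.5 0" --pt "4.1 -2.5 0" --pt "4.1 -2.5 0" --pt "4.1 -2.5 0" --pt "0 0 4" --pt "0 0 4" --twist '[0, 0, 0, 0, 0, 0, 0, 0, -6.3, -6.2]'

```text
time_s: 10.28
tool_pos: [0.6521, -0.0548, 0.2427]
tool_rot: [-178.7, -0.1, 60.4]
force: [0.0, -0.7, -0.4]
grip_width: 0.0526
```

Emit:
arm_command --pt "0 0 3" --pt "0 0 0" --pt "0 0 0" --twist '[0, 0, 0]'

```text
time_s: 10.65
tool_pos: [0.6484, -0.0522, 0.2068]
tool_rot: [-178.3, 0.2, 60.6]
force: [-0.1, 0.2, 0.2]
grip_width: 0.052
```

```bash
cat > loose.py <<'E'
from h import *
from go import go
c=cam('wrist'); im=c['img']; cv2.imwrite('pics/w2.png',im)
hsv=cv2.cvtColor(im,cv2.COLOR_BGR2HSV); e=proj(c,np.array([.6556,-.0686,.015])); print('expect px',e)
m=cv2.inRange(hsv,np.array((3,120,70)),np.array((16,255,255)))
cs,_=cv2.findContours(m,cv2.RETR_EXTERNAL,cv2.CHAIN_APPROX_NONE)
k=min([k for k in cs if cv2.contourArea(k)>400],key=lambda k:np.hypot(*(np.array(cv2.minAreaRect(k)[0])-e)))
bp=cv2.boxPoints(cv2.minAreaRect(k)); W=np.array([onz(c,*p,.018) for p in bp]); print(np.round(bp),W.mean(0))
for i in (1,2):
    d=W[i]-W[i-1]; print(np.linalg.norm(d),np.degrees(np.arctan2(d[1],d[0])))
go(*W.mean(0)[:2],.05)
E
python3 loose.py
```

```text
expect px [309.57633002 232.4317313 ]
[[298. 241.]
 [298. 185.]
 [323. 185.]
 [323. 241.]] [ 0.63974943 -0.0584128   0.018     ]
0.052726880382747955 149.66769771971715
0.022607696745398392 60.599089759896145
t 10.7 pos [ 0.6483 -0.0522  0.2067] rot [-178.3    0.2   60.6] F [-0.2  0.3 -0.2] w 0.0519 q7 75.9
shift cm [-0.92  0.04 15.68] n>=3 twist 0
```

View pics/w2.png

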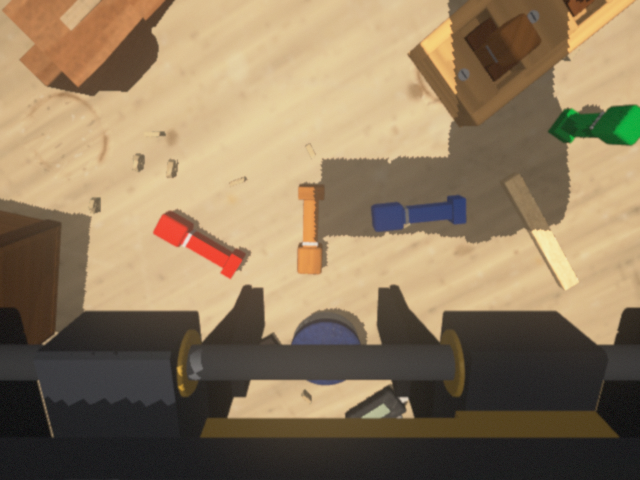

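Peg spans rows 185–274 at col 310, in line with tool y. Blue and red are at least 60 mm to either side.

```bash
python3 - <<'E'
from h import *
from go import go
c=cam('wrist'); p=onz(c,310,229,.016); print(p, onz(c,310,185,.016)-onz(c,310,274,.016)); go(p[0],p[1],.005,60.6)
E
```

```text
[ 0.65257036 -0.06636982  0.016     ] [-0.07487317  0.04296427  0.        ]
t 10.75 pos [ 0.6486 -0.0523  0.2071] rot [-1.783e+02  1.000e-01  6.060e+01] F [-0.2  0.2  0.2] w 0.0523 q7 75.9
shift cm [-0.99  1.63 20.18] n>=4 twist 0.0
```

Emit:
arm_command --pt "-0.5 0.8 5" --pt "-0.5 0.8 5" --pt "0 0 4" --pt "0 0 1" --pt "0 0 0" --twist '[0, 0, 0, 0, 0]'

```text
time_s: 11.38
tool_pos: [0.6612, -0.0687, 0.0619]
tool_rot: [-179.1, -0.3, 60.6]
force: [-0.7, -0.6, -0.1]
grip_width: 0.0524
```

```bash
python3 go.py .6526 -.0664 .005 60.6
```

```text
t 11.38 pos [ 0.6612 -0.0687  0.0619] rot [-179.1   -0.3   60.6] F [-0.7 -0.6 -0.1] w 0.0524 q7 81.2
shift cm [-0.26 -0.77  5.7 ] n>=1 twist 0.0
```

Emit:
arm_command --pt "-0.2 -0.5 2" --pt "0 -0.4 2" --pt "0 0 1.2" --pt "0 0 0" --twist '[0, 0, 0, 0]'

```text
time_s: 11.88
tool_pos: [0.6537, -0.0648, 0.0104]
tool_rot: [-179.4, -0.5, 60.7]
force: [-0.2, 0.1, -0.4]
grip_width: 0.0524
```

```bash
python3 go.py .6526 -.0664 .005 60.6
```

```text
t 11.88 pos [ 0.6537 -0.0648  0.0104] rot [-179.4   -0.5   60.7] F [-0.2  0.1 -0.4] w 0.0524 q7 82.6
shift cm [-0.2  -0.01  0.53] n>=1 twist 0.1
```

Emit:
arm_command --pt "-0.1 0 0.5" --pt "0 0 0" --twist '[0, 0]'

```text
time_s: 12.12
tool_pos: [0.6537, -0.0658, 0.0055]
tool_rot: [-179.4, -0.5, 60.7]
force: [0.4, -0.4, 1.1]
grip_width: 0.0526
```

Emit:
arm_command --pt "0 0 0" --pt "0 0 0" --pt "0 0 0" --pt "0 0 0" --pt "0 0 0" --pt "0 0 0" --twist '[0, 0, 0, 0, 0, 0]' --grip 0 --force 30

```text
time_s: 12.88
tool_pos: [0.6547, -0.0662, 0.0068]
tool_rot: [-179.5, -0.5, 60.7]
force: [0.3, 0.0, -0.4]
grip_width: 0.0135
```

Emit:
arm_command --pt "0 0 -3" --pt "0 0 -5" --pt "0 0 -5" --pt "0 0 -5" --pt "0 0 -4" --pt "0 0 0" --pt "0 0 0" --twist '[0, 0, 0, 0, 0, 0, 0]'

```text
time_s: 13.75
tool_pos: [0.6536, -0.0684, 0.2306]
tool_rot: [-179.2, -0.4, 60.6]
force: [0.3, 0.2, -0.4]
grip_width: 0.0137
```

```bash
cat > box.py <<'E'
import sys
from h import *
from go import go
# box-frame target -> tool shift
ex=np.array([.738,-.675]);ey=np.array([.675,.738]);C=np.array([.4689,-.3444])+ex*.061
x,y,z=map(float,sys.argv[1:4]); p=C+ex*x+ey*y; print('world',p); go(p[0],p[1],z,47.6)
E
python3 box.py -.01 -.05 .23
```

```text
world [ 0.472788 -0.415725]
t 13.75 pos [ 0.6536 -0.0684  0.2306] rot [-179.2   -0.4   60.6] F [ 0.3  0.2 -0.4] w 0.0137 q7 77.1
shift cm [-39.14   1.26  -0.25] n>=7 twist 13.0
```

Emit:
arm_command --pt "-4.3 0.1 0" --pt "-4.3 0.1 0" --pt "-4.3 0.1 0" --pt "-4.3 0.1 0" --pt "-4.3 0.1 0" --pt "-4.3 0.1 0" --pt "-4.3 0.1 0" --pt "-4.3 0.1 0" --pt "0 0 0" --pt "0 0 0" --twist '[0, 0, 0, 0, 0, 0, 0, 0, 6.5, 6.5]'

```text
time_s: 15.0
tool_pos: [0.4797, -0.3755, 0.2096]
tool_rot: [-177.7, 0.4, 47.4]
force: [-0.2, 0.4, -0.8]
grip_width: 0.0136
```

```bash
python3 box.py -.01 -.05 .23
```

```text
world [ 0.472788 -0.415725]
t 15.0 pos [ 0.4797 -0.3755  0.2096] rot [-177.7    0.4   47.4] F [-0.2  0.4 -0.8] w 0.0136 q7 97.0
shift cm [-3.44  2.13 -2.1 ] n>=1 twist -0.2
```

Emit:
arm_command --pt "-3.4 2.1 0" --pt "0 0 0" --pt "0 0 2" --pt "0 0 0" --twist '[0, 0, 0, 0]'

```text
time_s: 15.5
tool_pos: [0.4694, -0.4113, 0.1809]
tool_rot: [-177.1, 0.5, 47.4]
force: [-0.7, 0.2, -0.9]
grip_width: 0.0134
```

```bash
python3 box.py -.01 -.05 .05
```

```text
world [ 0.472788 -0.415725]
t 15.5 pos [ 0.4694 -0.4113  0.1809] rot [-177.1    0.5   47.4] F [-0.7  0.2 -0.9] w 0.0134 q7 101.9
shift cm [ 0.02  1.21 13.04] n>=3 twist -0.2
```

Emit:
arm_command --pt "0 0.6 4" --pt "0 0.2 4" --pt "0 0 3" --pt "0 0 0" --twist '[0, 0, 0, 0]'

```text
time_s: 16.0
tool_pos: [0.4742, -0.4108, 0.0667]
tool_rot: [-177.3, 0.4, 47.7]
force: [1.2, -1.8, -1.1]
grip_width: 0.0133
```

```bash
python3 box.py -.01 -.05 .05; python3 - <<'E'
from h import *
c=cam('top'); a=c['img'][190:330,370:510]
c=cam('wrist'); b=c['img']
cv2.imwrite('pics/p1.png',np.hstack([cv2.resize(a,(400,400)),cv2.resize(b[:,60:580],(400,400))]))
E
```

```text
world [ 0.472788 -0.415725]
t 16.0 pos [ 0.4742 -0.4108  0.0667] rot [-177.3    0.4   47.7] F [ 1.2 -1.8 -1.1] w 0.0133 q7 105.3
shift cm [-0.45  0.3   1.66] n>=1 twist 0.1
```

View pics/p1.png

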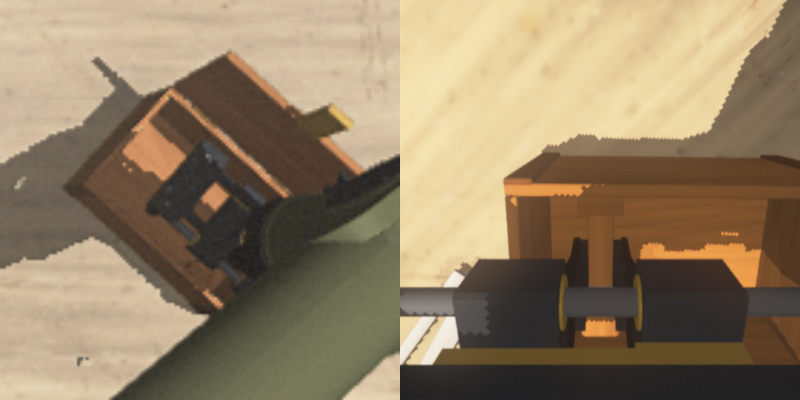

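Peg is held inside the box, with its foot close to the front wall. I'll shift back a little, lower and release.

Emit:
arm_command --pt "-0.4 0.8 0.8" --pt "0 0.1 0.8" --pt "0 0 0" --twist '[0, 0, 0]'

```text
time_s: 16.48
tool_pos: [0.4783, -0.4195, 0.0524]
tool_rot: [-177.3, 0.3, 47.8]
force: [-0.5, -0.4, -0.9]
grip_width: 0.0136
```

Emit:
arm_command --pt "0 0 0" --pt "0 0 0" --pt "0 0 0" --pt "0 0 0" --twist '[0, 0, 0, 0]' --grip 40

```text
time_s: 16.98
tool_pos: [0.4784, -0.4199, 0.0533]
tool_rot: [-177.3, 0.2, 47.7]
force: [-0.2, -0.2, 0.6]
grip_width: 0.0342
```

Emit:
arm_command --pt "0 0 -3" --pt "0 0 -5" --pt "0 0 -5" --pt "0 0 -5" --pt "0 0 0" --pt "0 0 0" --twist '[0, 0, 0, 0, 0, 0]'

```text
time_s: 17.73
tool_pos: [0.4849, -0.4243, 0.2378]
tool_rot: [-177.2, 0.2, 47.7]
force: [0.3, 0.2, -1.0]
grip_width: 0.035
```

```bash
python3 go.py .5809 .14 .22 100.8
```

```text
t 17.73 pos [ 0.4849 -0.4243  0.2378] rot [-177.2    0.2   47.7] F [ 0.3  0.2 -1. ] w 0.035 q7 101.8
shift cm [ 48.23 -30.73   3.07] n>=8 twist -53.1
```

Emit:
arm_command --pt "4.8 -3.0 0" --pt "4.8 -3.0 0" --pt "4.8 -3.0 0" --pt "4.8 -3.0 0" --pt "4.8 -3.0 0" --pt "4.8 -3.0 0" --pt "4.8 -3.0 0" --pt "4.8 -3.0 0" --pt "4.8 -3.0 0" --pt "4.8 -3.0 0" --twist '[0, 0, 0, 0, 0, 0, 0, 0, 0, 0]'

```text
time_s: 18.98
tool_pos: [0.582, 0.1457, 0.2348]
tool_rot: [-176.4, 1.1, 47.1]
force: [0.9, 0.1, -0.7]
grip_width: 0.0346
```

Emit:
arm_command --pt "0 0 0" --pt "0 0 0" --pt "0 0 0" --pt "0 0 0" --pt "0 0 0" --pt "0 0 0" --twist '[-10.6, -10.6, -10.6, -10.6, -10.6, 0]'

```text
time_s: 19.73
tool_pos: [0.5757, 0.1546, 0.2228]
tool_rot: [-176.0, -2.1, 100.9]
force: [-0.1, 0.1, -0.6]
grip_width: 0.0346
```

```bash
python3 go.py .5809 .1947 .22 100.8
```

```text
t 19.73 pos [0.5757 0.1546 0.2228] rot [-176.    -2.1  100.9] F [-0.1  0.1 -0.6] w 0.0346 q7 92.9
shift cm [3.82 1.3  0.33] n>=1 twist 0.1
```

Emit:
arm_command --pt "1.9 0.6 0" --pt "1.9 0.6 0" --pt "0 0 0" --pt "0 0 0" --twist '[0, 0, 0, 0]'

```text
time_s: 20.23
tool_pos: [0.5797, 0.1988, 0.2216]
tool_rot: [-175.8, -2.1, 100.6]
force: [-0.0, -0.7, -0.0]
grip_width: 0.0346
```

```bash
python3 go.py .5809 .1947 .22 100.8; python3 - <<'E'
from h import *
c=cam('wrist'); im=c['img']; cv2.imwrite('pics/w3.png',im)
a=np.radians(10.8)
for y in (-.07,0,.07):
    print(y,proj(c,np.array([.5809-np.sin(a)*y,.1947+np.cos(a)*y,.091])))
E
```

```text
t 20.23 pos [0.5797 0.1988 0.2216] rot [-175.8   -2.1  100.6] F [-0.  -0.7 -0. ] w 0.0346 q7 89.4
shift cm [-0.43  0.05  0.15] n>=1 twist -0.2
-0.07 [218.21600884 242.99621883]
0 [308.06215146 241.93888291]
0.07 [396.52966822 240.89777107]
```

View pics/w3.png

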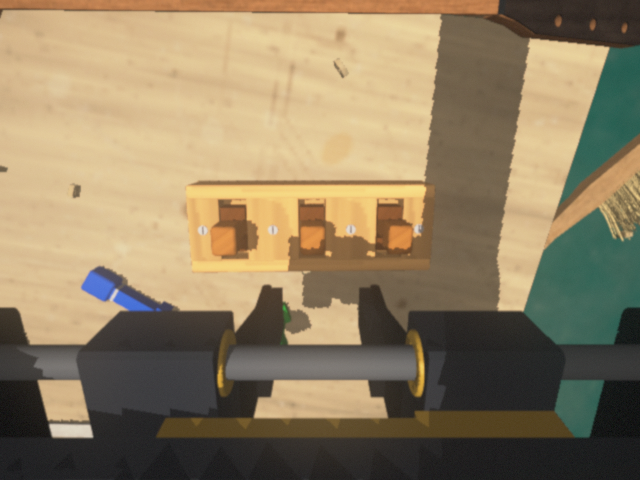

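```bash
python3 - <<'E'
from h import *
from go import go
c=cam('wrist'); hsv=cv2.cvtColor(c['img'],cv2.COLOR_BGR2HSV)
P=[onz(c,u,v,.091) for u,v in [(223.5,239),(312.5,238),(400,237.5)]]
print(np.round(P,4),[np.linalg.norm(P[i]-P[i-1]) for i in (1,2)]); d=P[2]-P[0];print(np.degrees(np.arctan2(d[1],d[0]))-90)
go(*P[0][:2],.12,100.8)
E
```

```text
[[0.59   0.13   0.091 ]
 [0.577  0.198  0.091 ]
 [0.5644 0.2659 0.091 ]] [np.float64(0.06921531715762895), np.float64(0.0691370580546361)]
10.639843706878409
t 20.32 pos [0.5796 0.1987 0.2217] rot [-175.8   -2.1  100.6] F [-0.   0.7  0.1] w 0.0346 q7 89.4
shift cm [-7.32  0.48  9.9 ] n>=2 twist -0.2
```

Emit:
arm_command --pt "-2.4 0.1 0" --pt "-2.4 0.1 0" --pt "-2.4 0.2 0" --pt "0 0 2.5" --pt "0 0 2.5" --pt "0 0 2.5" --pt "0 0 0" --twist '[0, 0, 0, 0, 0, 0, 0]'

```text
time_s: 21.2
tool_pos: [0.5924, 0.1229, 0.1443]
tool_rot: [-176.0, -2.1, 100.1]
force: [-0.7, 0.5, -0.2]
grip_width: 0.0346
```

```bash
python3 go.py .59 .13 .058 100.6
```

```text
t 21.2 pos [0.5924 0.1229 0.1443] rot [-176.    -2.1  100.1] F [-0.7  0.5 -0.2] w 0.0346 q7 97.7
shift cm [0.43 0.49 8.63] n>=2 twist -0.5
```

Emit:
arm_command --pt "0.6 0.5 1" --pt "0 0 2" --pt "0 0 0" --twist '[-0.5, 0, 0]'

```text
time_s: 21.58
tool_pos: [0.5956, 0.1309, 0.1145]
tool_rot: [-176.2, -2.1, 100.7]
force: [0.1, 0.2, -0.8]
grip_width: 0.0349
```

```bash
python3 go.py .59 .13 .058 100.6
```

```text
t 21.57 pos [0.5956 0.1309 0.1145] rot [-176.2   -2.1  100.7] F [ 0.1  0.2 -0.8] w 0.0349 q7 98.4
shift cm [-0.19 -0.19  5.67] n>=1 twist 0.1
```

Emit:
arm_command --pt "-0.2 -0.4 2" --pt "0 0 2" --pt "0 0 1.5" --pt "0 0 0" --twist '[0, 0, 0, 0]'

```text
time_s: 22.08
tool_pos: [0.5892, 0.13, 0.0585]
tool_rot: [-176.4, -2.1, 100.7]
force: [0.1, -0.7, -0.7]
grip_width: 0.035
```

```bash
python3 go.py .59 .13 .058 100.6
```

```text
t 22.07 pos [0.5892 0.13   0.0585] rot [-176.4   -2.1  100.7] F [ 0.1 -0.7 -0.7] w 0.035 q7 100.0
shift cm [-0.01  0.08  0.05] n>=1 twist 0.1
```

Emit:
arm_command --pt "0 0 0" --pt "0 0 0" --pt "0 0 0" --pt "0 0 0" --pt "0 0 0" --twist '[0, 0, 0, 0, 0]' --grip 0 --force 25

```text
time_s: 22.7
tool_pos: [0.5909, 0.1298, 0.0604]
tool_rot: [-176.5, -2.1, 100.7]
force: [-0.4, -0.9, -0.2]
grip_width: 0.0195
```

Emit:
arm_command --pt "0 0.7 0" --pt "0 0.7 0" --pt "0 0.5 0" --pt "0 0.3 0" --twist '[0, 0, 0, 0]'

```text
time_s: 23.2
tool_pos: [0.6007, 0.1305, 0.0596]
tool_rot: [-174.8, -2.2, 100.6]
force: [-7.6, -1.0, 6.5]
grip_width: 0.0199
```

Emit:
arm_command --pt "0 1.0 0" --pt "0 1.0 0" --pt "0 1.0 0" --twist '[0, 0, 0]'

```text
time_s: 23.58
tool_pos: [0.6105, 0.1324, 0.058]
tool_rot: [-172.0, -2.5, 100.6]
force: [-24.1, -4.0, 19.0]
grip_width: 0.0198
```

Emit:
arm_command --pt "0 -1.0 0" --pt "0 -1.0 0" --pt "0 -1.0 0" --pt "0 -1.0 0" --pt "0 -0.8 0" --twist '[0, 0, 0, 0, 0]'

```text
time_s: 24.2
tool_pos: [0.5738, 0.1249, 0.0667]
tool_rot: [-173.6, -2.4, 100.6]
force: [8.6, 1.1, -2.7]
grip_width: 0.0196
```

Emit:
arm_command --pt "0 -1.0 0" --pt "0 -1.0 0" --twist '[0, 0]'

```text
time_s: 24.45
tool_pos: [0.5589, 0.1222, 0.0702]
tool_rot: [-174.4, -2.4, 100.7]
force: [6.6, 1.0, -0.6]
grip_width: 0.0198
```

Emit:
arm_command --pt "0 1.0 0" --pt "0 1.0 0" --pt "0 0.8 0" --twist '[0, 0, 0]'

```text
time_s: 24.82
tool_pos: [0.5707, 0.1244, 0.0666]
tool_rot: [-172.4, -2.5, 100.7]
force: [-16.7, -4.4, 23.8]
grip_width: 0.0199
```

```bash
python3 go.py .59 .13 .058 100.6;  python3 - <<'E'
from h import *
a=cam('side')['img'][250:430,190:350]
b=cam('wrist')['img']
cv2.imwrite('pics/r1.png',np.hstack([cv2.resize(a,(400,450),interpolation=cv2.INTER_CUBIC),cv2.resize(b[150:,120:480],(400,450))[:, :]]))
E
```

```text
t 24.82 pos [0.5707 0.1244 0.0666] rot [-172.4   -2.5  100.7] F [-16.7  -4.4  23.8] w 0.0199 q7 100.2
shift cm [0.15 2.1  0.59] n>=1 twist 0.1
```

View pics/r1.png

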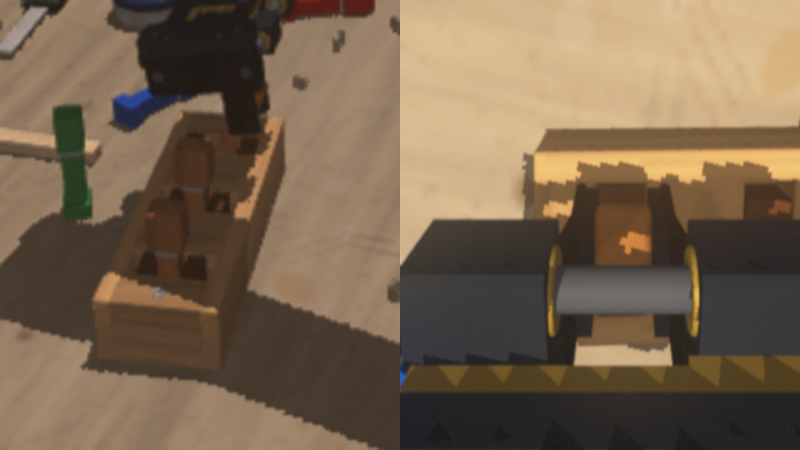

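Emit:
arm_command --pt "0 0.4 -1.0" --pt "0 0.4 -1.0" --pt "0 0.3 -1.0" --twist '[0, 0, 0]'

```text
time_s: 25.3
tool_pos: [0.5785, 0.1253, 0.092]
tool_rot: [-171.3, -2.6, 100.6]
force: [-3.9, -1.0, -2.3]
grip_width: 0.0196
```

Emit:
arm_command --pt "0 0.3 -2.0" --pt "0 0 -3.0" --pt "0 0 -3.0" --pt "0 0 -3.0" --pt "0 0 0" --pt "0 0 0" --twist '[0, 0, 0, 0, 0, 0]'

```text
time_s: 26.05
tool_pos: [0.6068, 0.1268, 0.2085]
tool_rot: [-172.4, -2.6, 100.8]
force: [-0.5, 0.1, -1.6]
grip_width: 0.0196
```

```bash
python3 box.py .0 .05 .24;  python3 - <<'E'
from h import *
a=cam('side')['img'][200:430,170:370]
b=cam('wrist')['img']
cv2.imwrite('pics/r2.png',np.hstack([cv2.resize(a,(400,450),interpolation=cv2.INTER_CUBIC),cv2.resize(b[150:,120:480],(400,450))[:, :]]))
E
```

```text
world [ 0.547668 -0.348675]
t 26.05 pos [0.6068 0.1268 0.2085] rot [-172.4   -2.6  100.8] F [-0.5  0.1 -1.6] w 0.0196 q7 98.4
shift cm [-45.41 -15.26  -3.22] n>=8 twist 53.2
```

View pics/r2.png

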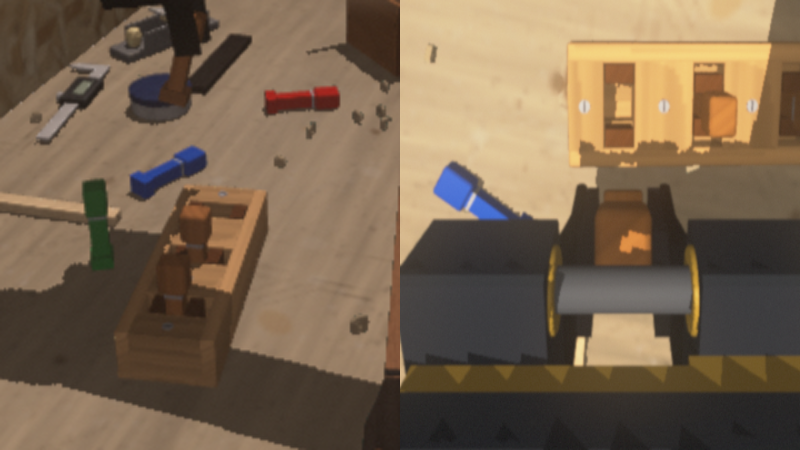

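Emit:
arm_command --pt "-2.8 -0.9 -0.3" --pt "-2.8 -0.9 -0.3" --pt "-2.8 -0.9 -0.3" --pt "-2.8 -0.9 -0.3" --pt "-2.8 -0.9 -0.3" --pt "-2.8 -0.9 -0.3" --pt "-2.8 -0.9 -0.3" --pt "-2.8 -0.9 -0.3" --twist '[0, 0, 0, 0, 0, 0, 0, 0]'

```text
time_s: 27.15
tool_pos: [0.5779, -0.1088, 0.2225]
tool_rot: [-171.7, -2.8, 101.2]
force: [0.6, -0.1, -0.7]
grip_width: 0.0198
```

Emit:
arm_command --pt "-2.8 -0.9 -0.3" --pt "-2.8 -0.9 -0.3" --pt "-2.8 -0.9 -0.3" --pt "-2.8 -0.9 -0.3" --pt "-2.8 -0.9 -0.3" --pt "-2.8 -0.9 -0.3" --pt "-2.8 -0.9 -0.3" --twist '[0, 0, 0, 0, 0, 0, 0]'

```text
time_s: 28.02
tool_pos: [0.5547, -0.3177, 0.2353]
tool_rot: [-171.1, -3.1, 101.3]
force: [0.0, -0.1, -0.5]
grip_width: 0.0195
```

Emit:
arm_command --pt "0 0 0" --pt "0 0 0" --pt "0 0 0" --pt "0 0 0" --pt "0 0 0" --pt "0 0 0" --pt "0 0 0" --twist '[9, 9, 9, 9, 9, 8, 0]'

```text
time_s: 28.9
tool_pos: [0.5507, -0.3196, 0.2272]
tool_rot: [-171.8, 5.7, 46.9]
force: [0.6, -1.1, -0.9]
grip_width: 0.0198
```

```bash
python3 box.py .0 .05 .2
```

```text
world [ 0.547668 -0.348675]
t 28.9 pos [ 0.5507 -0.3196  0.2272] rot [-171.8    5.7   46.9] F [ 0.6 -1.1 -0.9] w 0.0198 q7 90.0
shift cm [-2.05  2.17  2.66] n>=1 twist -0.7
```

Emit:
arm_command --pt "-1.0 1.3 0.7" --pt "-1.0 1.3 0.7" --pt "0 0.3 1" --pt "0 0 0" --twist '[0, 0, 0, 0]'

```text
time_s: 29.4
tool_pos: [0.5529, -0.3564, 0.1977]
tool_rot: [-171.6, 5.7, 47.1]
force: [-0.4, -0.2, -0.7]
grip_width: 0.0197
```

```bash
python3 box.py .01 .05 .09;  python3 - <<'E'
from h import *
a=cam('top')['img'][190:330,370:510]
b=cam('wrist')['img']
cv2.imwrite('pics/r3.png',np.hstack([cv2.resize(a,(400,400),interpolation=cv2.INTER_CUBIC),cv2.resize(b[60:,60:580],(400,400))]))
E
```

```text
world [ 0.555048 -0.355425]
t 29.4 pos [ 0.5529 -0.3564  0.1977] rot [-171.6    5.7   47.1] F [-0.4 -0.2 -0.7] w 0.0197 q7 93.3
shift cm [ 1.28  1.65 10.57] n>=2 twist -0.5
```

View pics/r3.png

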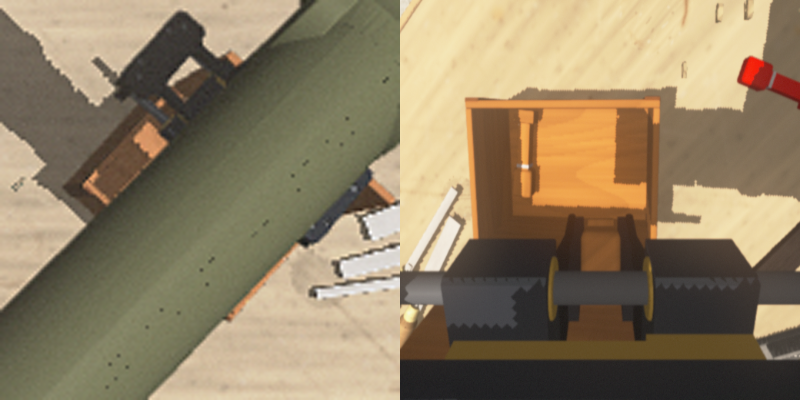

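The loose peg lies flat along the box's -y wall, at image left of the right panel. The held peg is above the +y half.

Emit:
arm_command --pt "0.3 0.4 2.6" --pt "0.3 0.3 2.6" --pt "0.2 0.3 2.6" --pt "0.2 0.2 2" --pt "0 0 0" --twist '[0, 0, 0, 0, 0]'

```text
time_s: 30.12
tool_pos: [0.5547, -0.3535, 0.1001]
tool_rot: [-172.0, 5.5, 47.3]
force: [0.1, -0.6, -0.2]
grip_width: 0.0198
```

```bash
python3 box.py .01 .04 .08
```

```text
world [ 0.548298 -0.362805]
t 30.12 pos [ 0.5547 -0.3535  0.1001] rot [-172.     5.5   47.3] F [ 0.1 -0.6 -0.2] w 0.0198 q7 94.5
shift cm [-0.92  0.45  2.06] n>=1 twist -0.3
```

Emit:
arm_command --pt "-0.4 0.4 1.2" --pt "-0.2 0 1" --pt "0 0 0" --twist '[0, 0, 0]'

```text
time_s: 30.5
tool_pos: [0.5505, -0.3616, 0.0792]
tool_rot: [-172.2, 5.4, 47.3]
force: [-0.3, 0.0, -0.8]
grip_width: 0.0197
```

Emit:
arm_command --pt "0 0 0" --pt "0 0 0" --pt "0 0 0" --pt "0 0 0" --twist '[0, 0, 0, 0]' --grip 42

```text
time_s: 31.0
tool_pos: [0.5513, -0.3622, 0.0807]
tool_rot: [-172.3, 5.4, 47.3]
force: [0.8, -0.1, 0.7]
grip_width: 0.036
```

Emit:
arm_command --pt "0 0 -3" --pt "0 0 -3" --pt "0 0 -3" --pt "0 0 -3" --pt "0 0 -2" --pt "0 0 0" --twist '[0, 0, 0, 0, 0, 0]'

```text
time_s: 31.75
tool_pos: [0.5745, -0.3649, 0.2229]
tool_rot: [-172.3, 5.4, 47.3]
force: [-0.8, 0.1, -0.2]
grip_width: 0.0363
```

```bash
python3 go.py .577 .198 .22 100.6
```

```text
t 31.75 pos [ 0.5745 -0.3649  0.2229] rot [-172.3    5.4   47.3] F [-0.8  0.1 -0.2] w 0.0363 q7 93.1
shift cm [ 41.4  -38.11   1.49] n>=7 twist -53.3
```

Emit:
arm_command --pt "4.1 -3.8 0.1" --pt "4.1 -3.8 0.1" --pt "4.1 -3.8 0.1" --pt "4.1 -3.8 0.1" --pt "4.1 -3.8 0.1" --pt "4.1 -3.8 0.1" --pt "4.1 -3.8 0.1" --pt "4.1 -3.8 0.1" --pt "4.1 -3.8 0.1" --pt "4.1 -3.8 0.1" --twist '[0, 0, 0, 0, 0, 0, 0, 0, 0, 0]'

```text
time_s: 33.0
tool_pos: [0.5708, 0.2061, 0.2123]
tool_rot: [-171.8, 6.0, 46.7]
force: [0.8, -0.2, 0.0]
grip_width: 0.0369
```

Emit:
arm_command --pt "0 0 0" --pt "0 0 0" --pt "0 0 0" --pt "0 0 0" --pt "0 0 0" --pt "0 0 0" --twist '[-10.6, -10.6, -10.6, -10.6, -10.6, 0]'

```text
time_s: 33.75
tool_pos: [0.5644, 0.2144, 0.2028]
tool_rot: [-169.5, -2.9, 99.9]
force: [-0.4, 0.5, 0.2]
grip_width: 0.0364
```

```bash
python3 go.py .577 .198 .14 100.6
```

```text
t 33.75 pos [0.5644 0.2144 0.2028] rot [-169.5   -2.9   99.9] F [-0.4  0.5  0.2] w 0.0364 q7 91.5
shift cm [-2.14  2.07  5.9 ] n>=1 twist -0.7
```

```bash
cat > gg.py <<'E'
import sys
from h import *
from go import go
x,y,z,yaw=map(float,sys.argv[1:5]); p=np.array([x,y,z])+.019*T_tool()[:3,2]; go(*p,yaw)
E
python3 gg.py .577 .198 .13 100.6
```

```text
t 33.75 pos [0.5644 0.2144 0.2028] rot [-169.5   -2.9   99.9] F [-0.4  0.5  0.2] w 0.0364 q7 91.5
shift cm [-2.19  2.25  8.79] n>=2 twist -0.7
```

Emit:
arm_command --pt "-1.1 1.1 2.5" --pt "-1.1 1.1 2.5" --pt "0 0 1.5" --pt "0 0 0" --twist '[-0.7, 0, 0, 0]'

```text
time_s: 34.25
tool_pos: [0.5759, 0.1981, 0.1302]
tool_rot: [-169.4, -2.9, 99.9]
force: [-0.2, 0.8, 0.6]
grip_width: 0.0366
```

```bash
python3 gg.py .577 .198 .078 100.6
```

```text
t 34.25 pos [0.5759 0.1981 0.1302] rot [-169.4   -2.9   99.9] F [-0.2  0.8  0.6] w 0.0366 q7 95.2
shift cm [-0.29  1.06  7.  ] n>=2 twist -0.7
```

Emit:
arm_command --pt "-0.3 0.5 2" --pt "0 0.2 2" --pt "0 0 2" --pt "0 0 0.5" --pt "0 0 0" --twist '[-0.7, 0, 0, 0, 0]'

```text
time_s: 34.88
tool_pos: [0.5705, 0.1994, 0.0616]
tool_rot: [-169.5, -3.1, 100.7]
force: [-0.9, 1.0, -0.1]
grip_width: 0.036
```

```bash
python3 gg.py .577 .198 .078 100.6
```

```text
t 34.88 pos [0.5705 0.1994 0.0616] rot [-169.5   -3.1  100.7] F [-0.9  1.  -0.1] w 0.036 q7 97.6
shift cm [-0.17  0.3   0.17] n>=1 twist 0.1
```

Emit:
arm_command --pt "-0.1 0.3 0.1" --pt "0 0 0" --pt "0 0 0" --pt "0 0 0" --pt "0 0 0" --pt "0 0 0" --twist '[0, 0, 0, 0, 0, 0]' --grip 0 --force 15

```text
time_s: 35.62
tool_pos: [0.5752, 0.1984, 0.0616]
tool_rot: [-169.7, -3.0, 100.7]
force: [-0.3, 0.7, -0.6]
grip_width: 0.02
```

Emit:
arm_command --pt "0 -0.8 0.1" --pt "0 -0.8 0.1" --pt "0 -0.8 0.1" --twist '[0, 0, 0]'

```text
time_s: 36.0
tool_pos: [0.5605, 0.1939, 0.0628]
tool_rot: [-171.0, -2.8, 100.6]
force: [14.5, 3.2, -13.2]
grip_width: 0.0202
```

Emit:
arm_command --pt "0 -0.8 0.1" --pt "0 -0.8 0.1" --twist '[0, 0]'

```text
time_s: 36.25
tool_pos: [0.5556, 0.1925, 0.0628]
tool_rot: [-172.7, -2.7, 100.6]
force: [14.5, 2.3, -10.7]
grip_width: 0.0198
```

Emit:
arm_command --pt "0 0.9 0" --pt "0 0.9 0" --pt "0 0.9 0" --pt "0 0.9 0" --pt "0 0.8 0" --twist '[0, 0, 0, 0, 0]'

```text
time_s: 36.88
tool_pos: [0.5893, 0.1986, 0.0614]
tool_rot: [-171.2, -2.9, 100.6]
force: [-6.3, -2.1, 8.4]
grip_width: 0.02
```

Emit:
arm_command --pt "0 0.9 0" --pt "0 0.7 0" --twist '[0, 0]'

```text
time_s: 37.12
tool_pos: [0.5942, 0.1996, 0.0602]
tool_rot: [-169.7, -3.0, 100.6]
force: [-14.9, -4.5, 11.5]
grip_width: 0.0199
```

Emit:
arm_command --pt "0 -0.9 0" --pt "0 -0.8 0" --pt "0 0 -0.5" --twist '[0, 0, 0]' --force 25

```text
time_s: 37.5
tool_pos: [0.5809, 0.1967, 0.0691]
tool_rot: [-170.0, -3.0, 100.6]
force: [-0.6, -1.1, -1.4]
grip_width: 0.0199
```

Now lift gently and see whether it frees.

Emit:
arm_command --pt "0 -0.3 -0.8" --pt "0 -0.1 -1.0" --pt "0 -0.1 -1.0" --pt "0 -0.1 -1.0" --twist '[0, 0, 0, 0]'

```text
time_s: 38.0
tool_pos: [0.5801, 0.1953, 0.1095]
tool_rot: [-169.8, -3.1, 100.6]
force: [0.5, 0.2, -0.8]
grip_width: 0.0197
```

Emit:
arm_command --pt "0 0 -3" --pt "0 0 -3" --pt "0 0 -3" --pt "0 0 -3" --pt "0 0 0" --twist '[0, 0, 0, 0, 0]'

```text
time_s: 38.62
tool_pos: [0.6012, 0.1922, 0.2338]
tool_rot: [-169.6, -3.1, 100.6]
force: [-0.4, 0.4, -1.6]
grip_width: 0.0199
```

```bash
python3 box.py .01 -.015 .23
```

```text
world [ 0.511173 -0.403395]
t 38.62 pos [0.6012 0.1922 0.2338] rot [-169.6   -3.1  100.6] F [-0.4  0.4 -1.6] w 0.0199 q7 95.2
shift cm [-56.82 -19.97   0.96] n>=10 twist 53.0
```

Emit:
arm_command --pt "-3.5 -1.2 0" --pt "-3.5 -1.2 0" --pt "-3.5 -1.2 0" --pt "-3.5 -1.2 0" --pt "-3.5 -1.2 0" --pt "-3.5 -1.2 0" --pt "-3.5 -1.2 0" --pt "-3.5 -1.2 0" --twist '[0, 0, 0, 0, 0, 0, 0, 0]'

```text
time_s: 39.62
tool_pos: [0.5528, -0.1037, 0.2282]
tool_rot: [-168.6, -3.4, 101.1]
force: [0.7, -0.6, -0.2]
grip_width: 0.0193
```

Emit:
arm_command --pt "-3.5 -1.2 0" --pt "-3.5 -1.2 0" --pt "-3.5 -1.2 0" --pt "-3.5 -1.2 0" --pt "-3.5 -1.2 0" --pt "-3.5 -1.2 0" --pt "-3.5 -1.2 0" --twist '[0, 0, 0, 0, 0, 0, 0]'

```text
time_s: 40.5
tool_pos: [0.5123, -0.364, 0.2222]
tool_rot: [-167.9, -4.1, 101.1]
force: [-0.8, -0.1, -0.2]
grip_width: 0.0197
```

Emit:
arm_command --pt "0 0 0" --pt "0 0 0" --pt "0 0 0" --pt "0 0 0" --pt "0 0 0" --pt "0 0 0" --pt "0 0 0" --twist '[9, 9, 9, 9, 9, 8, 0]'

```text
time_s: 41.38
tool_pos: [0.5045, -0.3643, 0.2144]
tool_rot: [-168.7, 7.6, 47.1]
force: [-0.4, 0.7, -0.2]
grip_width: 0.0196
```

```bash
python3 box.py .01 -.015 .16
```

```text
world [ 0.511173 -0.403395]
t 41.38 pos [ 0.5045 -0.3643  0.2144] rot [-168.7    7.6   47.1] F [-0.4  0.7 -0.2] w 0.0196 q7 97.7
shift cm [-1.68  4.21  4.98] n>=1 twist -0.5
```

Emit:
arm_command --pt "-0.8 2.0 1" --pt "-0.8 2.0 1" --pt "0 0 0" --twist '[0, 0, 0]'

```text
time_s: 41.75
tool_pos: [0.5171, -0.4014, 0.1869]
tool_rot: [-168.4, 7.4, 47.6]
force: [-0.8, 0.3, 0.6]
grip_width: 0.0198
```

```bash
python3 box.py .01 -.015 .1;  python3 - <<'E'
from h import *
b=cam('wrist')['img'];a=cam('side')['img'][130:250,310:470]
cv2.imwrite('pics/r4.png',np.hstack([cv2.resize(a,(400,400),interpolation=cv2.INTER_CUBIC),cv2.resize(b[60:,60:580],(400,400))]))
E
```

```text
world [ 0.511173 -0.403395]
t 41.75 pos [ 0.5171 -0.4014  0.1869] rot [-168.4    7.4   47.6] F [-0.8  0.3  0.6] w 0.0198 q7 100.4
shift cm [0.58 1.45 8.58] n>=2 twist 0.0
```

View pics/r4.png

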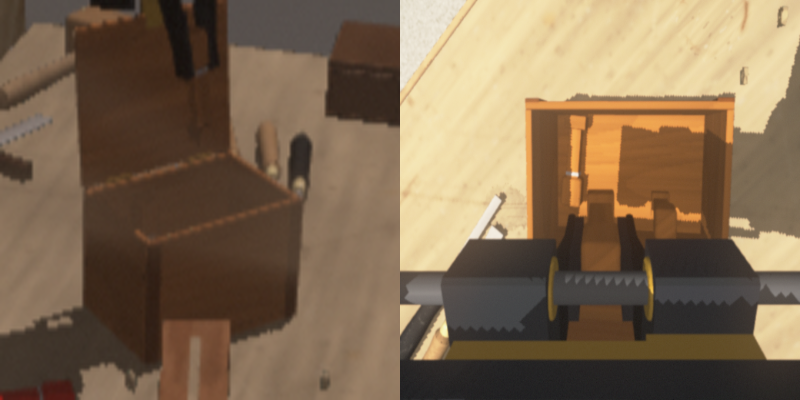

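The loose peg lies at the left, peg 1 lies at the back right, and the held peg is between them with its foot toward the front. Lowering.

Emit:
arm_command --pt "0.2 0.5 2.5" --pt "0.2 0.4 2.5" --pt "0.2 0.3 2.5" --pt "0 0.2 2" --pt "0 0 0" --twist '[0, 0, 0, 0, 0]'

```text
time_s: 42.48
tool_pos: [0.5116, -0.3982, 0.0936]
tool_rot: [-168.6, 7.0, 48.1]
force: [-0.2, -0.6, -0.6]
grip_width: 0.02
```

```bash
python3 box.py .01 -.015 .075
```

```text
world [ 0.511173 -0.403395]
t 42.48 pos [ 0.5116 -0.3982  0.0936] rot [-168.6    7.    48.1] F [-0.2 -0.6 -0.6] w 0.02 q7 101.9
shift cm [-0.18  0.68  1.8 ] n>=1 twist 0.5
```

Emit:
arm_command --pt "-0.2 0.4 1.0" --pt "0 0 0.6" --pt "0 0 0" --twist '[0, 0, 0]'

```text
time_s: 42.85
tool_pos: [0.5104, -0.4027, 0.0788]
tool_rot: [-168.8, 7.0, 48.1]
force: [-0.2, -0.3, -1.2]
grip_width: 0.0197
```

Emit:
arm_command --pt "0 0 0" --pt "0 0 0" --pt "0 0 0" --pt "0 0 0" --twist '[0, 0, 0, 0]' --grip 42

```text
time_s: 43.35
tool_pos: [0.5108, -0.4035, 0.0801]
tool_rot: [-168.9, 7.0, 48.1]
force: [0.3, -0.1, -0.1]
grip_width: 0.036
```

Emit:
arm_command --pt "0 -0.5 -3" --pt "0 -0.5 -3" --pt "0 -0.5 -3" --pt "0 -0.5 -3" --pt "0 0 -2" --pt "0 0 0" --twist '[0, 0, 0, 0, 0, 0]'

```text
time_s: 44.1
tool_pos: [0.528, -0.3949, 0.2242]
tool_rot: [-168.9, 7.0, 48.1]
force: [-0.5, -0.3, -0.1]
grip_width: 0.0364
```

```bash
python3 gg.py .5644 .2659 .2 100.6
```

```text
t 44.1 pos [ 0.528  -0.3949  0.2242] rot [-168.9    7.    48.1] F [-0.5 -0.3 -0.1] w 0.0364 q7 99.7
shift cm [ 51.53 -41.39   6.05] n>=9 twist -52.5
```

Emit:
arm_command --pt "4.6 -3.7 0.5" --pt "4.6 -3.7 0.5" --pt "4.6 -3.7 0.5" --pt "4.6 -3.7 0.5" --pt "4.6 -3.7 0.5" --pt "4.6 -3.7 0.5" --pt "4.6 -3.7 0.5" --pt "4.6 -3.7 0.5" --pt "4.6 -3.7 0.5" --pt "4.6 -3.7 0.5" --twist '[0, 0, 0, 0, 0, 0, 0, 0, 0, 0]'

```text
time_s: 45.35
tool_pos: [0.553, 0.2076, 0.1767]
tool_rot: [-168.4, 7.6, 47.3]
force: [1.4, -0.7, 0.3]
grip_width: 0.0366
```

Emit:
arm_command --pt "0 0 0" --pt "0 0 0" --pt "0 0 0" --pt "0 0 0" --pt "0 0 0" --pt "0 0 0" --twist '[-10.5, -10.5, -10.5, -10.5, -10.5, 0]'

```text
time_s: 46.1
tool_pos: [0.5466, 0.2152, 0.1671]
tool_rot: [-166.2, -4.5, 99.8]
force: [0.1, 0.4, -0.5]
grip_width: 0.0365
```

```bash
python3 gg.py .5644 .2659 .13 100.6
```

```text
t 46.1 pos [0.5466 0.2152 0.1671] rot [-166.2   -4.5   99.8] F [ 0.1  0.4 -0.5] w 0.0365 q7 96.2
shift cm [4.39 3.51 5.23] n>=1 twist -0.8
```

Emit:
arm_command --pt "2.2 1.7 1.5" --pt "2.2 1.7 1.5" --pt "0 0.0 1.5" --pt "0 0 0" --twist '[-0.8, 0, 0, 0]'

```text
time_s: 46.6
tool_pos: [0.559, 0.2651, 0.1153]
tool_rot: [-166.1, -4.4, 99.7]
force: [-0.5, 0.4, -0.1]
grip_width: 0.0366
```

```bash
python3 gg.py .5644 .2659 .078 100.6;  python3 - <<'E'
from h import *
c=cam('wrist'); hsv=cv2.cvtColor(c['img'],cv2.COLOR_BGR2HSV); print(proj(c,np.array([.5644,.2659,.091])))
cv2.imwrite('pics/r5.png',c['img'][100:,100:540])
E
```

```text
t 46.6 pos [0.559  0.2651 0.1153] rot [-166.1   -4.4   99.7] F [-0.5  0.4 -0.1] w 0.0366 q7 94.4
shift cm [-0.3   1.42  5.38] n>=1 twist -0.9
[315.20125226 307.58047598]
```

View pics/r5.png

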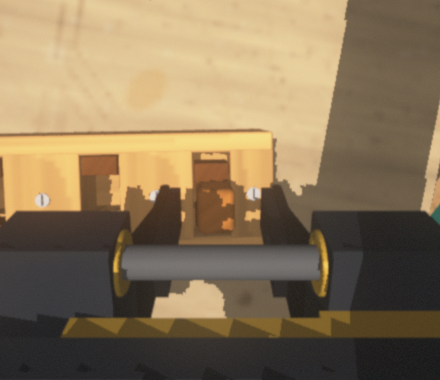

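The head is at (315,306), as predicted. Descending.

Emit:
arm_command --pt "-0.3 0.8 1.5" --pt "0 0.4 2" --pt "0 0 1.6" --pt "0 0 0" --twist '[-0.9, 0, 0, 0]'

```text
time_s: 47.15
tool_pos: [0.559, 0.2642, 0.0607]
tool_rot: [-166.2, -4.6, 100.4]
force: [-0.3, 0.4, 0.5]
grip_width: 0.0362
```

```bash
python3 gg.py .5644 .2659 .078 100.6
```

```text
t 47.15 pos [0.559  0.2642 0.0607] rot [-166.2   -4.6  100.4] F [-0.3  0.4  0.5] w 0.0362 q7 96.8
shift cm [0.21 0.14 0.1 ] n>=1 twist -0.2
```

Grip, rock front (−y), then back, following the pattern that worked.

Emit:
arm_command --pt "0.2 0.1 0" --pt "0 0 0" --pt "0 0 0" --pt "0 0 0" --pt "0 0 0" --pt "0 0 0" --twist '[0, 0, 0, 0, 0, 0]' --grip 0 --force 15

```text
time_s: 47.9
tool_pos: [0.5607, 0.2659, 0.0619]
tool_rot: [-166.4, -4.6, 100.4]
force: [-0.5, -1.6, -0.8]
grip_width: 0.0203
```

Emit:
arm_command --pt "0 -0.8 0.1" --pt "0 -0.8 0.1" --pt "0 -0.8 0.1" --pt "0 -0.8 0.1" --pt "0 -0.8 0.1" --twist '[0, 0, 0, 0, 0]'

```text
time_s: 48.52
tool_pos: [0.5411, 0.2598, 0.0632]
tool_rot: [-169.4, -4.2, 100.4]
force: [14.5, 3.5, -12.7]
grip_width: 0.02
```

Emit:
arm_command --pt "0 0.9 0" --pt "0 0.9 0" --pt "0 0.9 0" --pt "0 0.9 0" --pt "0 0.8 0" --twist '[0, 0, 0, 0, 0]'

```text
time_s: 49.15
tool_pos: [0.5738, 0.2656, 0.0619]
tool_rot: [-167.8, -4.4, 100.4]
force: [-6.2, -2.9, 8.7]
grip_width: 0.0193
```

Emit:
arm_command --pt "0 0.9 0" --pt "0 0.7 0" --twist '[0, 0]'

```text
time_s: 49.4
tool_pos: [0.5786, 0.2666, 0.061]
tool_rot: [-166.3, -4.6, 100.4]
force: [-15.3, -5.3, 11.0]
grip_width: 0.0198
```

Emit:
arm_command --pt "0 -0.9 0" --pt "0 -0.8 0" --pt "0 0 -0.5" --pt "0 -0.3 -0.8" --pt "0 -0.1 -1.0" --pt "0 -0.1 -1.0" --pt "0 -0.1 -1.0" --twist '[0, 0, 0, 0, 0, 0, 0]' --force 25

```text
time_s: 50.28
tool_pos: [0.5667, 0.2615, 0.1113]
tool_rot: [-166.3, -4.7, 100.4]
force: [-0.2, 0.0, -1.3]
grip_width: 0.02
```

Emit:
arm_command --pt "0 0 -3" --pt "0 0 -3" --pt "0 0 -3" --pt "0 0 -3" --pt "0 0 0" --twist '[0, 0, 0, 0, 0]'

```text
time_s: 50.9
tool_pos: [0.5971, 0.2564, 0.2341]
tool_rot: [-166.3, -4.6, 100.4]
force: [0.5, -0.4, -0.9]
grip_width: 0.0197
```

```bash
python3 box.py .0 .03 .23
```

```text
world [ 0.534168 -0.363435]
t 50.9 pos [0.5971 0.2564 0.2341] rot [-166.3   -4.6  100.4] F [ 0.5 -0.4 -0.9] w 0.0197 q7 93.8
shift cm [-59.68 -17.9   -0.2 ] n>=10 twist 52.8
```

Emit:
arm_command --pt "-3.7 -1.1 -0.1" --pt "-3.7 -1.1 -0.1" --pt "-3.7 -1.1 -0.1" --pt "-3.7 -1.1 -0.1" --pt "-3.7 -1.1 -0.1" --pt "-3.7 -1.1 -0.1" --pt "-3.7 -1.1 -0.1" --pt "-3.7 -1.1 -0.1" --twist '[0, 0, 0, 0, 0, 0, 0, 0]'

```text
time_s: 51.9
tool_pos: [0.5631, -0.054, 0.2309]
tool_rot: [-165.6, -4.9, 100.9]
force: [-0.4, 0.9, -0.9]
grip_width: 0.0198
```

Emit:
arm_command --pt "-3.7 -1.1 -0.1" --pt "-3.7 -1.1 -0.1" --pt "-3.7 -1.1 -0.1" --pt "-3.7 -1.1 -0.1" --pt "-3.7 -1.1 -0.1" --pt "-3.7 -1.1 -0.1" --pt "-3.7 -1.1 -0.1" --twist '[0, 0, 0, 0, 0, 0, 0]'

```text
time_s: 52.78
tool_pos: [0.5357, -0.3276, 0.2273]
tool_rot: [-165.0, -5.5, 101.0]
force: [1.2, 0.0, -0.7]
grip_width: 0.0195
```

Emit:
arm_command --pt "0 0 0" --pt "0 0 0" --pt "0 0 0" --pt "0 0 0" --pt "0 0 0" --pt "0 0 0" --pt "0 0 0" --twist '[9, 9, 9, 9, 9, 8, 0]'

```text
time_s: 53.65
tool_pos: [0.5295, -0.329, 0.22]
tool_rot: [-166.0, 9.0, 47.6]
force: [-0.4, 0.3, -0.9]
grip_width: 0.0194
```

```bash
python3 box.py .0 .03 .18
```

```text
world [ 0.534168 -0.363435]
t 53.65 pos [ 0.5295 -0.329   0.22  ] rot [-166.     9.    47.6] F [-0.4  0.3 -0.9] w 0.0194 q7 96.5
shift cm [-1.57  3.63  3.53] n>=1 twist 0.0
```

Emit:
arm_command --pt "-0.7 1.5 1.2" --pt "-0.7 1.3 1.2" --pt "0 0.3 1.5" --pt "0 0.3 1.5" --pt "0 0 0" --twist '[0, 0, 0, 0, 0]'

```text
time_s: 54.28
tool_pos: [0.5269, -0.3616, 0.1557]
tool_rot: [-165.7, 8.9, 47.9]
force: [-0.6, -1.1, 0.6]
grip_width: 0.0195
```

```bash
python3 box.py -.005 .03 .08;  python3 - <<'E'
from h import *
c=cam('wrist'); cv2.imwrite('pics/r6.png',c['img'][100:,60:580])
E
```

```text
world [ 0.530478 -0.36006 ]
t 54.27 pos [ 0.5269 -0.3616  0.1557] rot [-165.7    8.9   47.9] F [-0.6 -1.1  0.6] w 0.0195 q7 99.4
shift cm [1.52 1.99 7.15] n>=2 twist 0.3
```

View pics/r6.png

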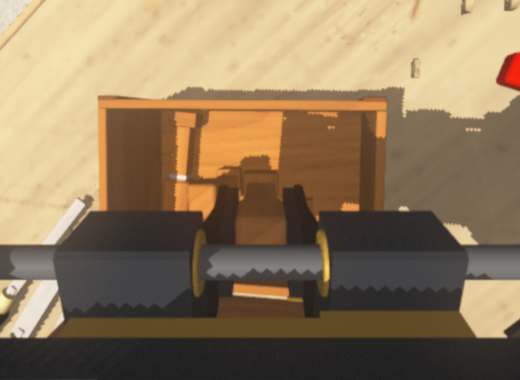

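Emit:
arm_command --pt "0.4 0.5 2" --pt "0.4 0.5 2" --pt "0.2 0.4 1.5" --pt "0 0.2 1" --pt "0 0 0" --twist '[0, 0, 0, 0, 0]'

```text
time_s: 54.95
tool_pos: [0.5275, -0.3607, 0.084]
tool_rot: [-165.8, 8.9, 48.0]
force: [-0.0, 0.4, -1.3]
grip_width: 0.0196
```

```bash
python3 box.py -.005 .03 .08
```

```text
world [ 0.530478 -0.36006 ]
t 54.95 pos [ 0.5275 -0.3607  0.084 ] rot [-165.8    8.9   48. ] F [-0.   0.4 -1.3] w 0.0196 q7 100.0
shift cm [0.31 0.27 0.3 ] n>=1 twist 0.4
```

Emit:
arm_command --pt "0 0 0" --pt "0 0 0" --pt "0 0 0" --pt "0 0 0" --twist '[0, 0, 0, 0]' --grip 42

```text
time_s: 55.45
tool_pos: [0.5281, -0.3619, 0.0862]
tool_rot: [-166.0, 8.9, 48.0]
force: [-0.2, 0.8, -0.0]
grip_width: 0.0361
```

Emit:
arm_command --pt "0 -0.7 -3" --pt "0 -0.7 -3" --pt "0 -0.7 -3" --pt "0 -0.7 -3" --pt "0 -0.7 -3" --pt "0 -0.7 -3" --pt "0 -0.7 -3" --pt "0 0 -2" --pt "0 0 0" --twist '[0, 0, 0, 0, 0, 0, 0, 0, 0]'

```text
time_s: 56.58
tool_pos: [0.5588, -0.3398, 0.3272]
tool_rot: [-166.1, 8.9, 47.9]
force: [0.5, 0.4, 1.1]
grip_width: 0.0365
```

Emit:
arm_command --pt "3 -1.5 0" --pt "3 -1.5 0" --pt "3 -1.5 0" --pt "3 -1.5 0" --pt "3 -1.5 0" --pt "0 0 0" --twist '[0, 0, 0, 0, 0, 0]'

```text
time_s: 57.32
tool_pos: [0.605, -0.1745, 0.315]
tool_rot: [-165.7, 9.0, 47.7]
force: [0.6, -0.6, -0.1]
grip_width: 0.0365
```

```bash
python3 box.py .13 .0 .32;  python3 - <<'E'
from h import *
c=cam('wrist')['img'][:,60:580]; a=cam('top')['img'][190:330,370:510]
cv2.imwrite('pics/r7.png',np.hstack([cv2.resize(a,(400,400),interpolation=cv2.INTER_CUBIC),cv2.resize(c,(400,400))]))
E
```

```text
world [ 0.609858 -0.473325]
t 57.33 pos [ 0.605  -0.1745  0.315 ] rot [-165.7    9.    47.7] F [ 0.6 -0.6 -0.1] w 0.0365 q7 81.3
shift cm [-21.59  20.55  -2.23] n>=4 twist 0.1
```

View pics/r7.png

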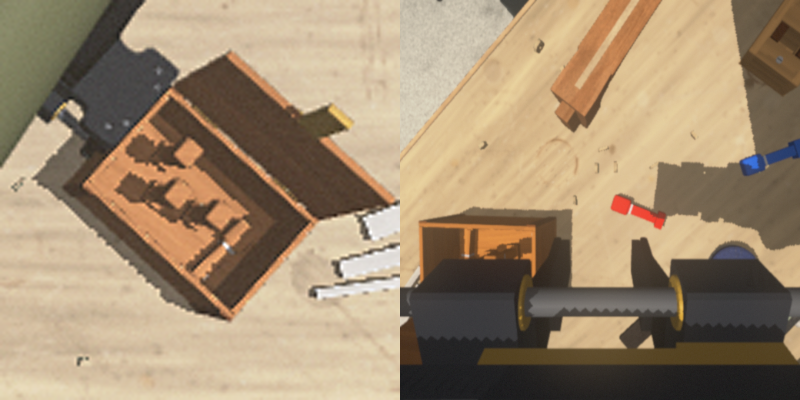

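All four pegs are in the box: the loose one lies flat at (225,245) and three stand or lean at (185,150), (180,190) and (225,215) in the left panel. Next I close the lid by pulling it forward from behind the tongue with closed fingers.

Emit:
arm_command --pt "-2.7 2.6 -0.4" --pt "-2.7 2.6 -0.4" --pt "-2.7 2.6 -0.4" --pt "-2.7 2.6 -0.4" --pt "-2.7 2.6 -0.4" --pt "-2.7 2.6 -0.4" --pt "-2.7 2.6 -0.4" --pt "-2.7 2.6 -0.4" --pt "0 0 0" --twist '[0, 0, 0, 0, 0, 0, 0, 0, 0]' --grip 0

```text
time_s: 58.55
tool_pos: [0.589, -0.4796, 0.3101]
tool_rot: [-165.5, 9.8, 46.4]
force: [0.4, 0.2, 0.1]
grip_width: 0.0005
```

```bash
python3 box.py .13 .0 .225
```

```text
world [ 0.609858 -0.473325]
t 58.55 pos [ 0.589  -0.4796  0.3101] rot [-165.5    9.8   46.4] F [0.4 0.2 0.1] w 0.0005 q7 86.1
shift cm [3.31 3.06 7.54] n>=2 twist -1.2
```

Emit:
arm_command --pt "1.0 2.0 -0.3" --pt "0.8 1.5 -0.3" --pt "0 0 0" --twist '[0, 0, 0]'

```text
time_s: 58.92
tool_pos: [0.6132, -0.4871, 0.2932]
tool_rot: [-166.7, 9.9, 46.1]
force: [-0.4, -0.3, 0.0]
grip_width: 0.0002
```

```bash
python3 box.py .13 .0 .225
```

```text
world [ 0.609858 -0.473325]
t 58.92 pos [ 0.6132 -0.4871  0.2932] rot [-166.7    9.9   46.1] F [-0.4 -0.3  0. ] w 0.0002 q7 84.9
shift cm [1.92 0.36 6.69] n>=2 twist -1.5
```

Emit:
arm_command --pt "0.7 0.4 1.7" --pt "0.6 0.2 1.7" --pt "0.5 0.1 1.7" --pt "0 0 1" --pt "0 0 0" --twist '[0, 0, 0, 0, 0]'

```text
time_s: 59.55
tool_pos: [0.6122, -0.4754, 0.2313]
tool_rot: [-166.8, 10.2, 46.2]
force: [0.2, -0.2, 0.5]
grip_width: 0.0005
```

```bash
python3 box.py .06 .0 .23
```

```text
world [ 0.558198 -0.426075]
t 59.55 pos [ 0.6122 -0.4754  0.2313] rot [-166.8   10.2   46.2] F [ 0.2 -0.2  0.5] w 0.0005 q7 84.1
shift cm [-0.15 -7.09  1.82] n>=2 twist -1.4
```

Emit:
arm_command --pt "0 -1.0 0.25" --pt "0 -1.0 0.25" --pt "0 -1.0 0.25" --pt "0 -1.0 0.25" --pt "0 -1.0 0.25" --pt "0 0 0" --twist '[0, 0, 0, 0, 0, 0]'

```text
time_s: 60.3
tool_pos: [0.5747, -0.4396, 0.2371]
tool_rot: [-167.3, 10.3, 46.1]
force: [-0.3, -0.6, 0.7]
grip_width: 0.0001
```

```bash
python3 box.py .05 .0 .23
```

```text
world [ 0.550818 -0.419325]
t 60.3 pos [ 0.5747 -0.4396  0.2371] rot [-167.3   10.3   46.1] F [-0.3 -0.6  0.7] w 0.0001 q7 83.5
shift cm [-0.07 -2.89  1.4 ] n>=1 twist -1.5
```

Emit:
arm_command --pt "0 -1.0 0.3" --pt "0 -1.0 0.3" --pt "0 -1.0 0.3" --pt "0 -1.0 0.3" --pt "0 -1.0 0.3" --pt "0 0 0" --twist '[0, 0, 0, 0, 0, 0]'

```text
time_s: 61.05
tool_pos: [0.5376, -0.4055, 0.2363]
tool_rot: [-167.6, 10.4, 46.0]
force: [0.2, -0.5, -0.1]
grip_width: 0.0004
```

Emit:
arm_command --pt "0 0 -2" --pt "0 0 -3" --pt "0 0 -3" --pt "0 0 0" --pt "0 0 0" --twist '[0, 0, 0, 0, 0]'

```text
time_s: 61.68
tool_pos: [0.5607, -0.4086, 0.314]
tool_rot: [-167.6, 10.4, 46.0]
force: [1.3, 0.4, -0.0]
grip_width: 0.0005
```

```bash
python3 box.py .05 .0 .23; python3 - <<'E'
from h import *
b=cam('side')['img'][120:270,290:490]; a=cam('top')['img'][110:330,170:510]
cv2.imwrite('pics/r8.png',np.hstack([cv2.resize(a,(440,285),interpolation=cv2.INTER_CUBIC),cv2.resize(b,(360,285),interpolation=cv2.INTER_CUBIC)]))
E
```

```text
world [ 0.550818 -0.419325]
t 61.67 pos [ 0.5607 -0.4086  0.314 ] rot [-167.6   10.4   46. ] F [ 1.3  0.4 -0. ] w 0.0005 q7 82.4
shift cm [0.08 1.86 8.32] n>=2 twist -1.6
```

View pics/r8.png

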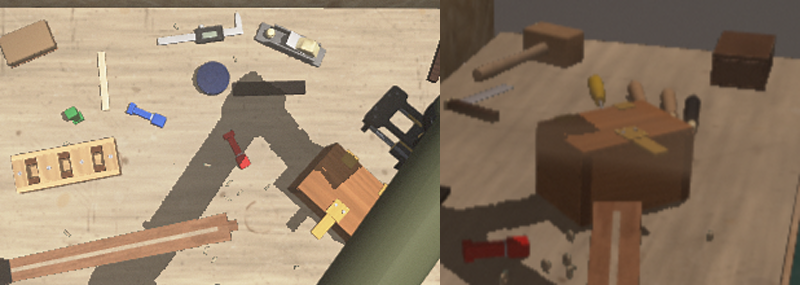

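Lid is down on the box and the jig is empty. I'll check the lid angle numerically against the first side picture.

```bash
python3 - <<'E'
from h import *
c=cam('side'); i0=cv2.imread('pics/side0.png')
for im in (i0,c['img']):
    h=cv2.cvtColor(im,cv2.COLOR_BGR2HSV)[150:250,330:450]
    m=cv2.inRange(h,np.array((17,110,60)),np.array((33,255,255)))
    n,l,s,ce=cv2.connectedComponentsWithStats(m); k=1+np.argmax(s[1:,4]); print(s[k],ce[k]+[330,150])
g=[cv2.cvtColor(x[165:235,335:435],cv2.COLOR_BGR2GRAY) for x in (i0,c['img'])]
print('diff frac',np.mean(cv2.absdiff(*g)>25))
ex=np.array([.738,-.675,0]);H=np.array([.4689,-.3444,.0965])+ex*.122
for th in (0,.04,.1): print(th,proj(c,H-ex*.171*np.cos(th)+np.array([0,0,.171*np.sin(th)])))
E
```

```text
[ 42   9  10  17 111] [376.78378378 166.25225225]
[ 42   9  10  17 113] [376.7079646  166.22123894]
diff frac 0.031857142857142855
0 [413.43966283 202.09030214]
0.04 [413.60149616 199.38354704]
0.1 [413.71249553 195.23784676]
```

```bash
python3 - <<'E'
from h import *
c=cam('side'); i0=cv2.imread('pics/side0.png')
for im in (i0,c['img']):
    h=cv2.cvtColor(im,cv2.COLOR_BGR2HSV)[176:215,380:425]
    m=cv2.inRange(h,np.array((15,100,60)),np.array((33,255,255)))
    v,u=np.nonzero(m); print(len(u),u.max()+380,v[u>=u.max()-4].mean()+176,u.mean()+380,v.mean()+176)
E
```

```text
226 420 191.4 402.0973451327434 193.06194690265488
235 420 187.85714285714286 402.3063829787234 192.72765957446808
```

```bash
python3 - <<'E'
from h import *
c=cam('side'); i0=cv2.imread('pics/side0.png')
for im in (i0,c['img']):
    h=cv2.cvtColor(im,cv2.COLOR_BGR2HSV)[176:215,380:425]
    m=cv2.inRange(h,np.array((15,100,60)),np.array((33,255,255)))
    k=max(cv2.findContours(m,cv2.RETR_EXTERNAL,cv2.CHAIN_APPROX_NONE)[0],key=cv2.contourArea); mm=cv2.drawContours(np.zeros_like(m),[k],-1,255,-1)
    print([(u+380,int(np.nonzero(mm[:,u])[0].min()+176),int(np.nonzero(mm[:,u])[0].max()+176)) for u in range(0,45,3) if mm[:,u].any()])
E
```

```text
[(389, 188, 190), (392, 187, 191), (395, 187, 193), (398, 186, 196), (401, 188, 198), (404, 190, 200), (407, 194, 201), (410, 195, 202), (413, 196, 201), (416, 198, 200)]
[(389, 188, 190), (392, 187, 191), (395, 187, 193), (398, 189, 196), (401, 188, 198), (404, 190, 200), (407, 193, 201), (410, 195, 202), (413, 197, 201), (416, 199, 200)]
```

The tongue's outline matches the start picture to within about 1 px at the tip, and 0.04 rad would show as 2.7 px, so the lid is fully shut. The tool is clear at z = 0.31, so I'll hand in.

```bash
python3 -c "
from cell import env
print(env.sign_off())"
```

```text
the job is handed in; nothing more can be done
None
```

The lid is shut on all four pegs, and the job was handed in at about 62 s of the 210 s allowed. I opened the lid by its tongue until it rested on its stop and laid the loose peg in the box. Then I rocked the three jammed pegs free, put them in one by one, and pulled the lid from behind until it fell shut.

**Last checks:**
- **Pegs:** before I closed the lid, the top view showed four pegs inside the box. The last view showed all three jig slots empty.
- **Lid:** in the side view the tongue matches its starting outline to within about 1 px at the tip. A gap of 0.04 rad would show as about 2.7 px. An earlier, cruder mask had read 3.5 px at the tip from stray pixels, so I repeated it on the tongue's contour alone.
- **Bystanders:** by eye, the tin, the bridge blank, the dowel and the look-alikes are where they started. I did not measure them.

**What did not go as planned:**
- The tool drifted to a tilt of about 16° over the run, and the moves available could not correct it. It caused no contact that I saw.
- Peg 1 was pushed about 32 mm forward, further than needed, before it came free.

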